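# Seat the plate of a clay-strip die and gauge its gap

### The arm

A 7-joint arm with a two-finger parallel gripper is mounted at the origin on a cart in front of the work surface, level with it; the furniture and walls round the work are solid. World frame = base frame: x ahead of the robot, y to its left, z up, the work surface at z = 0. Lengths are in m, angles in rad, forces in N, time in s.
With the tool pointing down it reaches from about 0.425 to 0.925 m from the base axis. Payload 6.8 kg.
Tool frame: the origin (TCP) lies between the finger pads; the fingertips stand 22 mm ahead of it and the grasp point (between the pads) lies 3 mm ahead of it (bot.tip_reach is the distance from the TCP to the fingertips, in m); z points along the fingers, x is the direction in which the jaws open and shut, and the axes are right-handed (so a half turn about z gives the same grasp; the last joint's range is limited). The gripper opens to 85 mm and grips with 20 to 120 N. Pads are 22 mm wide; open, the fingers measure 114 mm over their backs; the gripper's body (76 mm by 85 mm) begins 54 mm behind the grasp point. The pads swing forward as they close: fully open they stand 13 mm farther back than shut.
Start: joints at [-1.417, 0.477, 0.022, 1.555, -0.011, 1.109, -0.083], TCP at [0.175, 0.652, 0.253] pointing down, gripper open.
Joint ranges: [-2.96, 2.96], [-0.34, 2.1], [-1.41, 1.46], [0.24, 2.44], [-1.37, 4.51], [0.17, 1.92], [-2.96, 2.96]. Speed limits (rad/s): [2.39, 2.39, 3.14, 3.14, 3.14, 3.14, 3.14].

### API

Orientations are given as a unit quaternion [w, x, y, z].
In Python, from station import bot gives the robot as it stands.
- The arm moves only by the tool step_arm, never from a script. Its argument "targets" is a list of rows, each a list of 5 numbers: the shift along the tool's x, y, z in mm, then the turn about the tool's z in degrees, then the closure, from 0 (fully open) to 1 (shut). In form: [[dx, dy, dz, spin, jaw], ...]. A call has 1 to 20 rows; each row is the pose to reach, as a shift and turn from the pose commanded when the call began, along the tool's axes at that moment; what a row does not reach only later rows make up. A row lasts 1/12 s, in which the tool goes at most 41.7 mm and 7.16 degrees, less where a joint would pass 70% of its speed; a pose out of reach is approached as far as the arm can. A call with a gripper value outside its range is refused whole. The fingers move at their own pace and stop on an object; "newtons" is the grip in N (left out, the last holds). Time passes only in rows, so rows that repeat a pose let the fingers close. It gives the time, the measured TCP pose, the force and the opening at its end, in the units of the state.
- bot.get_obs(): the state, without advancing time (a new reading comes with each control period).
- bot.read_camera(name): name is "scene" or "side" or "wrist"; returns a dict with "frame" (400x640x3 uint8, red, green, blue), "z_map" (400x640 float32, m along the optical axis (not along the pixel's ray), 0 where there is no reading), "fov_y" (degrees; the focal length in pixels is half the picture's height over the tangent of half this angle, whatever the lens; pixels are square), "cx", "cy" (the principal point, pixels), "R" (3x3) and "t" (3): a world point X has camera coordinates R X + t. Camera axes: x right, y down, z forward; pixel columns grow to the right and rows downward; lengths in m; the calibration is good to about 2 mm. A picture is of the moment at which its call begins.
- bot.hand_in(): hands the job in, once; it reports no verdict.
The state is a dict: "t": time; "q": joint angles; "joint_vel": joint speeds; "joint_torque": joint torques, N m; "eef_pos": TCP position; "tool_rot": TCP orientation; "contact_force": force on the tool from outside, world axes, zero at the start; "torque": the same for the moment, N m; "gripper_width": opening from 0.0 (shut) to 1.0 (fully open).
Only numpy, scipy, OpenCV 4.12 (cv2) and the standard library are available. Lean on these libraries where they do the work, as an engineer would, in place of code of your own. Each camera call takes 0.05 s, during which the arm holds its last target.

### The job

Get the clay-strip die ready and gauge its gap: take the T-handled slot key from its wooden block, turn the slotted screw on top of the die clockwise until it stops, so that the upper plate is drawn up tight, and put the key back in its block. Then take the taper gauge by its wooden handle and slide its steel blade straight in from the front, flat on the lower plate and near the middle of the gap, until it drags snugly against both plates, without forcing it. Disturb nothing else, and finish while still holding the gauge snug there, so that the gap can be read off it.

Things in the scene. Friction and masses are not known exactly. Their poses are not given: they have to be found in the camera images.
- strip_die: Die fixed to the bench: green cast base 120 mm deep (x) by 146 mm wide (y), two steel columns left and right, a green bridge on top (top 83.5 mm up, column nuts to 96 mm). Upper steel plate hangs under the bridge, lower one lies on the base; the gap between them is open to the front. Origin: centre of the underside on the bench; x from the open front to the back, z up.
- lower_plate: Lower steel plate, 76 mm wide (y), 10 mm thick. Its front edge is 55 mm in front of the die's centre, a 15 mm lip ahead of the upper plate. Its top face lies 44.5 to 47.5 mm above the bench, set by the last user, and does not move. Origin and axes as the die's, but z follows the set height (-1.5 to 1.5 mm); top face 46 mm above this origin.
- lower_lip (a point): Point on the top face of the lower plate, in the middle of its front lip, 7 mm behind its front edge (48 mm in front of the die's centre).
- upper_plate: Upper steel plate, 80 mm deep, 140 mm wide, 12 mm thick, front edge 40 mm in front of the die's centre. With the screw loose it hangs 2.8 mm low; the screw draws it up to the bridge: underside then 51.5 mm above the bench and the gap 4 to 7 mm, different each time. Origin and axes as the die's, but z rises with the plate; underside 48.7 mm above it.
- upper_edge (a point): Middle of the lower front edge of the upper plate (40 mm in front of the die's centre), where the gauge blade drags.
- clamp_screw (a joint): Captive screw on the bridge, upright axis at the die's centre: 0 loose (start), grows clockwise seen from above, hard stop 1.4 rad = home; takes 0.14 N m, stays where left. Round steel head 26 mm across, top 95.5 mm up, one straight slot across it 5.5 mm wide, 6 mm deep. At value q the slot's line is 0.70 - q rad counter-clockwise (from above) of the die's x axis.
- screw_slot (a point): Bottom of the slot on the screw's axis, 89.5 mm above the bench.
- slot_key: T-handled key, loose, 89 mm long, 140 g, upright in the block's big hole. Cross bar 62 (x) x 14 (y) x 18 mm high, centre 80 mm above the tip; stem 10 mm thick; collar 25 mm across, underside 44 mm above the tip, rests on the block's top. Flat tip 15 mm wide along x (as the bar), 2 to 3.4 mm thick. Origin: lower end of the tip, 4 mm above the bench in the block; z up the stem.
- key_tip (a point): Lower end of the key's flat tip, on its axis.
- tool_block: Light wooden block fixed to the bench, 70 (x) by 56 (y) by 48 mm high, with a through hole 19 mm wide in its middle for the key and two small empty holes. Origin: centre of the underside.
- taper_gauge: Loose, 90 g, lying flat: wooden handle 60 mm long (x), 20 mm wide (y), 26 mm high with brass ferrule; a steel blade 16 mm wide sticks out 70 mm along +x. Blade underside flat, level with the handle's; thickness grows evenly from 1.6 mm at the tip to 10.3 mm at the handle (1 in 8). Origin: centre of the handle's underside; x to the tip, z up.
- gauge_tip (a point): Middle of the lower edge of the gauge's tip, 100 mm in front of the gauge's origin.
- test_tile: Bystander: fired clay test tile, 72 x 40 x 9 mm, lying on the bench.
- glaze_jar: Bystander: glaze jar with a black lid, 58 mm across, 73 mm high.
- wood_rib: Bystander: wooden throwing rib, 66 x 104 x 9 mm, lying on the bench.
- water_cup: Bystander: white enamel cup, 72 mm across, 64 mm high.
- masking_tape: Bystander: roll of masking tape, 104 mm across, 25 mm high.
- stamp_press: Bystander: dark green lever press fixed at the back of the bench, left of the die: base 200 x 125 mm, head 232 mm high; its lever with a black ball sticks out towards the robot over its right front, up to 384 mm high and 120 mm in front of its origin: keep the arm clear. Origin: about the middle of its base, on the bench; front faces -x.

How it is judged:
On the way, in this order (a step that is already met when the one before it is completed fails the run):
1. the key's tip is down in the slot of the screw, which is still loose (distance between key_tip and screw_slot below 0.005 m and value of joint clamp_screw below 0.4 rad), for 0.1 s.
2. the screw has been turned home with the key in its slot (value of joint clamp_screw above 1.25 rad and distance between key_tip and screw_slot below 0.006 m), for 0.1 s.
3. the key stands in its block again, let go (horizontal distance between key_tip and tool_block below 0.009 m and height (world z) of key_tip below 0.008 m and angle between slot_key's own z axis and vertical below 0.12 rad and contact force between the fingers and slot_key below 0.05 N), for 0.2 s.
At the end, for the whole second after the job is handed in: Screw home (over 1.25 rad); key upright in its block; gauge gripped, at rest, tip 12 to 55 mm behind the upper plate's front edge, within 22 mm of the gap's middle, in line (0.15 rad), flat (0.07 rad), pressing both plates with 0.5 N or more, the upper with at most 30 N (value of joint clamp_screw above 1.25 rad and horizontal distance between key_tip and tool_block below 0.009 m and height (world z) of key_tip below 0.008 m and angle between slot_key's own z axis and vertical below 0.12 rad and contact force between the fingers and taper_gauge above 2 N and contact force between taper_gauge and upper_plate between 0.5 and 30 N and contact force between taper_gauge and lower_plate above 0.5 N and x of gauge_tip in the frame of upper_edge between 0.012 and 0.055 m and y of gauge_tip in the frame of upper_edge between -0.022 and 0.022 m and angle between the x axis of taper_gauge and the x axis of strip_die, either way round below 0.15 rad and angle between taper_gauge's own z axis and vertical below 0.07 rad and height (world z) of taper_gauge above 0.035 m and linear speed of taper_gauge below 0.01 m/s); the arm keeps its last pose, push and grip.
It fails at once if the gauge was forced into the gap (over 50 N on the upper plate) (contact force between taper_gauge and upper_plate above 50 N).
It fails at once if a bystander was pushed about (distance of any of test_tile, glaze_jar, wood_rib, water_cup, masking_tape from where it was at the start of the episode above 0.03 m).
It also fails if it takes over 72 s, if anything falls off the work surface, if the arm or the gripper's body presses on something with over 40 N, if the wrist force passes 120 N, or if a joint passes its speed limit or range.

## Working session

There is one attempt and no reset: what is moved stays moved. The work goes in short steps, Python scripts to look and compute and a tool call to move; the robot and the scene stay as the last step left them, time stands still between calls to the robot, and variables do not carry over. Pictures are saved under pics/ and viewed, and the job is handed in when it is done.

Besides the shell and the picture viewer there is one more tool, called after "Call:" in YAML: its name, and indented under it one key for each argument. step_arm: Moves the arm, as the interface text tells. Its arguments: {"type":"object","properties":{"targets":{"type":"array"},"newtons":{"type":"number"}},"required":["targets"]}

```bash
ls; mkdir -p pics; cat > h.py <<'E'
import numpy as np, cv2
from station import bot
def cam(n,save=None):
    c=bot.read_camera(n)
    c['f']=c['frame'].shape[0]/2/np.tan(np.radians(c['fov_y'])/2)
    c['R']=np.array(c['R']);c['t']=np.array(c['t'])
    if save: cv2.imwrite('pics/'+save,cv2.cvtColor(c['frame'],cv2.COLOR_RGB2BGR))
    return c
def ray(c,u,v,z):
    d=c['R'].T@np.array([(u-c['cx'])/c['f'],(v-c['cy'])/c['f'],1]); o=-c['R'].T@c['t']
    return o+d*(z-o[2])/d[2]
def pt(c,u,v):
    zz=c['z_map'][int(v),int(u)]
    return c['R'].T@(np.array([(u-c['cx'])/c['f']*zz,(v-c['cy'])/c['f']*zz,zz])-c['t'])
def cloud(c):
    v,u=np.mgrid[0:400,0:640]; zz=c['z_map']
    P=np.stack([(u-c['cx'])/c['f']*zz,(v-c['cy'])/c['f']*zz,zz],-1)-c['t']
    P=P@c['R']; P[zz==0]=np.nan
    return P
def proj(c,X):
    p=c['R']@np.array(X)+c['t']; return c['f']*p[0]/p[2]+c['cx'],c['f']*p[1]/p[2]+c['cy']
E
python3 - <<'E'
from h import *
for n in ['scene','side','wrist']:
    c=cam(n,n+'0.png'); print(n,c['fov_y'],c['cx'],c['cy'],-c['R'].T@c['t'],c['R'][2])
print(bot.get_obs(), bot.tip_reach)
E
```

```text
pics
scene 48.08069089854114 323.7854893534571 191.85301339057023 [-0.30739    -0.47805583  0.74444503] [ 0.71663021  0.40557633 -0.56740548]
side 47.68877543944448 319.1016710181945 196.87177198100832 [0.35623621 1.17423378 0.61841912] [ 0.16244051 -0.89647045 -0.41225455]
wrist 71.53044454247744 325.69641486375014 202.65913141880665 [0.11188217 0.66778342 0.37337177] [ 0.25035346 -0.0680351  -0.96576103]
{'t': 0.15, 'q': array([-1.41707431,  0.47761144,  0.02235963,  1.5561944 , -0.01151175,
        1.10926236, -0.0830619 ]), 'joint_vel': array([ 0.00109036, -0.00242149,  0.00177919, -0.00385929, -0.00081324,
        0.0002323 ,  0.0003222 ]), 'joint_torque': array([ 3.15003294e-03, -5.96922970e+01,  1.61019847e+00, -2.81489396e+01,
        1.26032488e-02,  6.49137626e-03,  1.96591245e-06]), 'eef_pos': array([0.17461974, 0.65160551, 0.2525611 ]), 'tool_rot': array([ 4.44389701e-04,  7.93348046e-01,  6.08767956e-01, -5.06310696e-04]), 'contact_force': array([-0.4628114 , -0.66273629,  0.19178317]), 'torque': array([-0.00804191, -0.04142924, -0.00493558]), 'gripper_width': 0.9970432993439243} 0.022
```

View pics/scene0.png

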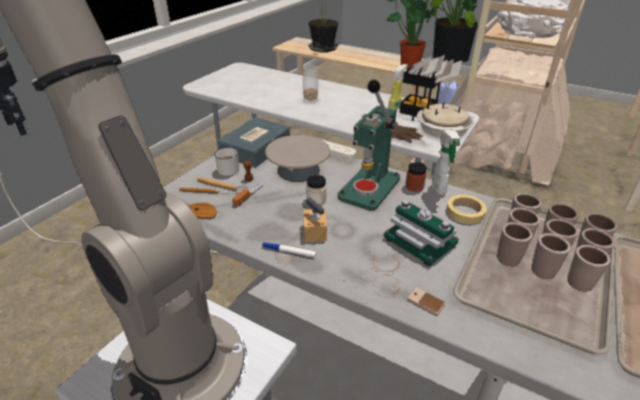

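View pics/side0.png

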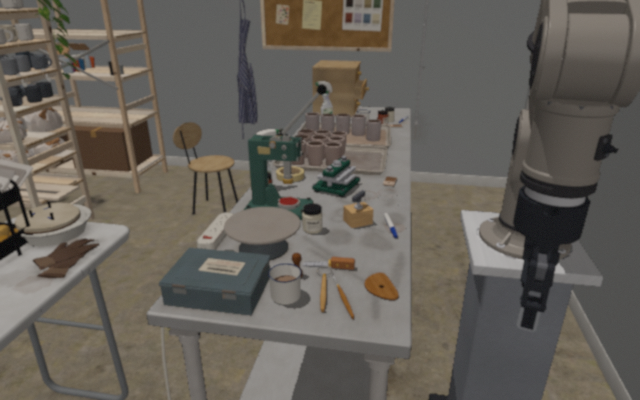

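View pics/wrist0.png

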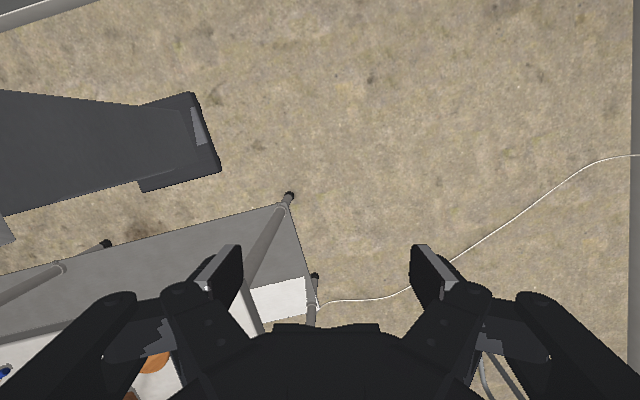

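```bash
python3 - <<'E'
from h import *
a=cv2.imread('pics/scene0.png'); cv2.imwrite('pics/z1.png',cv2.resize(a[170:320,260:500],None,fx=3.3,fy=3.3,interpolation=cv2.INTER_CUBIC))
b=cv2.imread('pics/side0.png'); cv2.imwrite('pics/z2.png',cv2.resize(b[130:280,240:430],None,fx=4,fy=4,interpolation=cv2.INTER_CUBIC))
c=cam('scene')
for n,(u,v) in dict(block=(315,232),keybar=(314,207),die=(420,215),gauge=(415,297),gh=(430,302),tape=(466,200),benchfront=(380,297)).items(): print(n,pt(c,u,v).round(3))
E
```

```text
block [ 0.432 -0.036  0.029]
keybar [ 0.45  -0.022  0.09 ]
die [ 0.551 -0.258  0.091]
gauge [ 0.373 -0.322  0.011]
gh [ 0.376 -0.355  0.011]
tape [ 0.777 -0.321  0.019]
benchfront [ 0.342 -0.254  0.002]
```

View pics/z1.png

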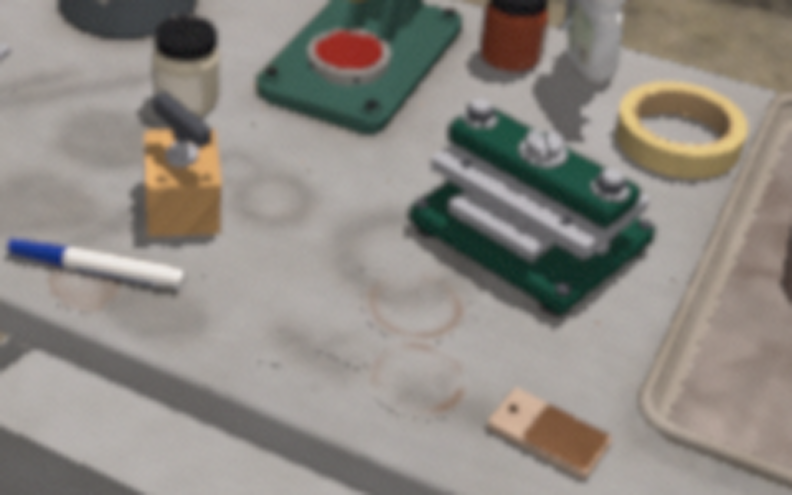

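View pics/z2.png

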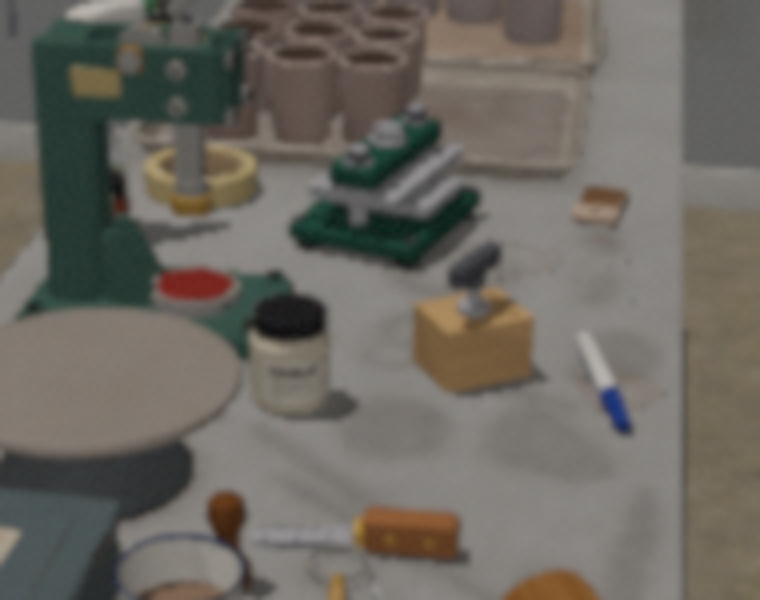

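```bash
python3 - <<'E'
from h import *
for n in ['scene','side']:
    c=cam(n); P=cloud(c)
    def sel(nm,cx,cy,r,z0,z1):
        m=(np.hypot(P[...,0]-cx,P[...,1]-cy)<r)&(P[...,2]>z0)&(P[...,2]<z1)
        q=P[m]
        if len(q)<5: print(n,nm,'few',len(q));return
        r_=cv2.minAreaRect(q[:,:2].astype(np.float32)*1000)
        print(n,nm,len(q),'ctr',np.array(r_[0]).round(1),'size',np.array(r_[1]).round(1),'ang',round(r_[2],1),'z',q[:,2].min().round(4),np.median(q[:,2]).round(4),q[:,2].max().round(4))
    sel('blocktop',.45,-.03,.07,.042,.053)
    sel('bar',.45,-.03,.07,.078,.11)
    sel('bridge',.58,-.27,.10,.078,.087)
    sel('upperedge',.58,-.27,.12,.056,.066)
    sel('base',.58,-.27,.12,.008,.03)
    sel('nuts',.58,-.27,.12,.0905,.11)
    px=(243,195) if n=='scene' else (343,263)
    g=pt(c,*px); print('gauge',g)
    sel('gauge',g[0],g[1],.1,.005,.035)
    sel('gaugehandle',g[0],g[1],.06,.018,.035)
E
```

```text
scene blocktop 324 ctr [459.1 -18.1] size [73.4 55.5] ang 34.2 z 0.0422 0.05 0.053
scene bar 159 ctr [458.8 -17.1] size [64.6 15.2] ang 65.8 z 0.0785 0.0921 0.099
scene bridge 442 ctr [ 558.3 -266.2] size [145.2  48.3] ang 72.9 z 0.078 0.085 0.087
scene upperedge 533 ctr [ 557.9 -265. ] size [142.   82.3] ang 73.5 z 0.056 0.0631 0.0659
scene base 838 ctr [ 566.2 -294.6] size [152.8 215.1] ang 48.2 z 0.0083 0.0257 0.03
scene nuts 169 ctr [ 558.4 -265.2] size [134.3  25.9] ang 75.9 z 0.0906 0.0969 0.1014
gauge [0.4736628  0.22322459 0.02420101]
scene gauge 442 ctr [468.9 227. ] size [170.4 186.8] ang 37.6 z 0.005 0.0113 0.0322
scene gaugehandle 126 ctr [472.8 230.8] size [62.3 21.4] ang 1.2 z 0.0181 0.0262 0.0322
side blocktop 232 ctr [456.  -16.8] size [71.7 65. ] ang 34.2 z 0.0423 0.0479 0.0529
side bar 98 ctr [455.6 -13.3] size [66.3 16.8] ang 62.9 z 0.078 0.0894 0.0959
side bridge 162 ctr [ 553.9 -260.7] size [148.4  42.6] ang 73.6 z 0.078 0.0836 0.087
side upperedge 190 ctr [ 555.3 -263.4] size [153.8  81.8] ang 73.1 z 0.0561 0.0607 0.0653
side base 443 ctr [ 595.4 -270.2] size [145.5 209.1] ang 75.3 z 0.0082 0.0232 0.0299
side nuts 52 ctr [ 555.  -259.3] size [132.4  23.9] ang 75.9 z 0.0915 0.0949 0.0989
gauge [0.46591847 0.24242303 0.01818234]
side gauge 655 ctr [461.2 281.6] size [188.2 117.8] ang 1.9 z 0.005 0.0098 0.0285
side gaugehandle 160 ctr [470.6 236. ] size [61.3 23.9] ang 5.5 z 0.0181 0.0247 0.0285
```

```bash
python3 - <<'E'
from h import *
c=cam('scene');d=cam('side')
for n,(u,v) in dict(jarlid=(316,182),ball=(374,87),lever=(380,105),presshead=(372,125),wheel=(298,150),cup=(227,155),pen=(290,250),rib=(202,210),tape=(466,203)).items(): print(n,pt(c,u,v).round(3))
for n,(u,v) in dict(jarlid=(312,212),presshead=(262,150),wheel=(262,225),cup=(285,275)).items(): print('side',n,pt(d,u,v).round(3))
P=cloud(c); m=(P[...,2]>.24)&(P[...,0]>.4)&(P[...,0]<.9)&(abs(P[...,1])<.3); q=P[m]; print(len(q),q.min(0),q.max(0))
P=cloud(d); m=(P[...,2]>.24)&(P[...,0]>.4)&(P[...,0]<.9)&(abs(P[...,1])<.3); q=P[m]; print(len(q), q.min(0) if len(q) else 0,q.max(0) if len(q) else 0)
for nm,hc in [('scene',c)]:
    P=cloud(c)
    for cx,cy in [(.473,.231)]:
        m=(np.hypot(P[...,0]-cx,P[...,1]-cy)<.05)&(P[...,2]>.021)&(P[...,2]<.035);q=P[m];print(cv2.minAreaRect((q[:,:2]*1000).astype(np.float32)))
E
```

```text
jarlid [0.564 0.04  0.078]
ball [ 0.572 -0.105  0.374]
lever [ 0.635 -0.097  0.306]
presshead [ 0.671 -0.065  0.23 ]
wheel [0.687 0.176 0.079]
cup [0.607 0.39  0.038]
pen [ 0.359 -0.009  0.015]
rib [0.375 0.287 0.011]
tape [ 0.778 -0.323  0.009]
side jarlid [0.574 0.082 0.069]
side presshead [ 0.741 -0.024  0.202]
side wheel [0.682 0.193 0.076]
side cup [0.586 0.34  0.034]
353 [ 0.56451054 -0.11354676  0.24004201] [ 0.71945002 -0.04475309  0.3874544 ]
313 [ 0.56541269 -0.10588855  0.24009031] [ 0.70330122 -0.04144555  0.38339416]
((470.1368103027344, 228.94696044921875), (22.000856399536133, 59.945274353027344), 84.42813873291016)
```

```bash
cat >> h.py <<'E'
from scipy.spatial.transform import Rotation as Ro
def st():
    o=bot.get_obs(); w,x,y,z=o['tool_rot']; R=Ro.from_quat([x,y,z,w]).as_matrix()
    return o,np.array(o['eef_pos']),R,np.degrees(np.arctan2(R[1,0],R[0,0]))
def delta(*wps):
    o,p,R,yaw=st(); print('t',round(o['t'],2),'pos',p.round(4),'yaw',round(yaw,2),'q',np.round(o['q'],2),'w',round(o['gripper_width'],3),'F',np.round(o['contact_force'],1),'tilt',np.round(R[:2,2],4))
    for w in wps:
        d=R.T@(np.array(w[:3])-p)*1000
        s=((yaw-w[3]+180)%360-180) if len(w)>3 else 0
        print(w,'->',d.round(1),'spin',round(s,1))
E
python3 - <<'E'
from h import *
delta((.36,.42,.25,75),(.43,.2,.24,30),(.46,.06,.22,-5),(.458,-.017,.2,-25))
E
```

```text
t 0.4 pos [0.1747 0.6519 0.2532] yaw 75.0 q [-1.42  0.48  0.02  1.56 -0.01  1.11 -0.08] w 0.996 F [-0.  -0.2 -0.4] tilt [-0.0001 -0.0003]
(0.36, 0.42, 0.25, 75) -> [-176.   239.     3.2] spin -0.0
(0.43, 0.2, 0.24, 30) -> [-370.4  363.6   13.3] spin 45.0
(0.46, 0.06, 0.22, -5) -> [-497.9  428.8   33.3] spin 80.0
(0.458, -0.017, 0.2, -25) -> [-572.8  446.8   53.3] spin 100.0
```

Call:
step_arm:
  targets:
    - [-90,120,0,15,0.3]
    - [-176,239,0,30,0.3]
    - [-176,239,0,30,0.3]
    - [-176,239,0,45,0.3]
    - [-176,239,0,45,0.3]
    - [-176,239,0,45,0.3]
    - [-176,239,0,50,0.3]
    - [-176,239,3,50,0.3]
    - [-370,364,10,60,0.3]
    - [-370,364,10,80,0.3]
    - [-370,364,10,80,0.3]
    - [-370,364,10,80,0.3]
    - [-370,364,10,80,0.3]
    - [-370,364,10,80,0.3]
    - [-498,429,30,100,0.3]
    - [-498,429,30,100,0.3]
    - [-498,429,30,100,0.3]
    - [-573,447,50,100,0.3]
    - [-573,447,50,100,0.3]
    - [-573,447,50,100,0.3]
  newtons: 70

```text
t: 2.07
eef_pos: [0.4572, -0.0226, 0.2028]
tool_rot: [0.001, 0.976, -0.219, -0.0]
contact_force: [-0.5, -0.2, -0.1]
gripper_width: 0.7
```

```bash
python3 - <<'E'
from h import *
c=cam('wrist','w1.png'); delta((.458,-.017,.2,-25)); P=cloud(c)
def sel(nm,cx,cy,r,z0,z1):
        m=(np.hypot(P[...,0]-cx,P[...,1]-cy)<r)&(P[...,2]>z0)&(P[...,2]<z1)
        q=P[m]
        if len(q)<5: print(nm,'few',len(q));return
        r_=cv2.minAreaRect(q[:,:2].astype(np.float32)*1000)
        print(nm,len(q),'ctr',np.array(r_[0]).round(1),'size',np.array(r_[1]).round(1),'ang',round(r_[2],1),'z',q[:,2].min().round(4),np.median(q[:,2]).round(4),q[:,2].max().round(4))
sel('bar',.458,-.017,.05,.086,.105)
sel('block',.458,-.017,.05,.044,.052)
E
```

```text
t 2.12 pos [ 0.4571 -0.0235  0.2026] yaw -25.42 q [-0.67  0.21  0.67  2.14 -0.17  0.85 -0.34] w 0.702 F [ 0.3 -1.8 -0.7] tilt [-0.0008 -0.002 ]
(0.458, -0.017, 0.2, -25) -> [-1.9 -6.2  2.6] spin -0.4
bar 1088 ctr [459.7 -17.4] size [61. 14.] ang 66.8 z 0.0861 0.0928 0.0951
block 2561 ctr [459.3 -18. ] size [70.3 56.1] ang 33.5 z 0.0448 0.0483 0.0518
```

View pics/w1.png

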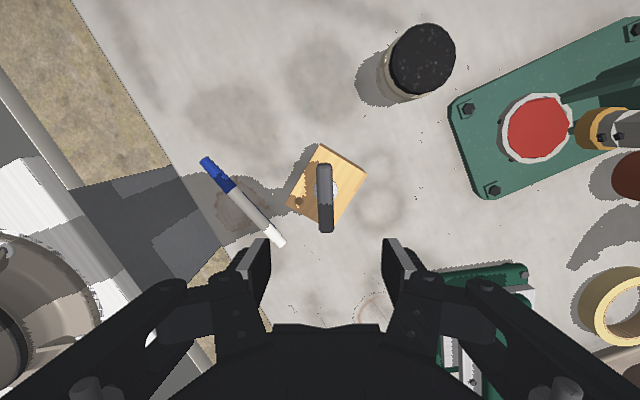

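```bash
python3 - <<'E'
from h import *
delta((.4596,-.0176,.089,-23.2))
E
```

```text
t 2.12 pos [ 0.4571 -0.0235  0.2026] yaw -25.42 q [-0.67  0.21  0.67  2.14 -0.17  0.85 -0.34] w 0.702 F [ 0.3 -1.8 -0.7] tilt [-0.0008 -0.002 ]
(0.4596, -0.0176, 0.089, -23.2) -> [ -0.2  -6.6 113.6] spin -2.2
```

Call:
step_arm:
  targets:
    - [0,-6,40,-2,0.35]
    - [0,-6,70,-2,0.35]
    - [0,-6,70,-2,0.35]
    - [0,-6,70,-2,0.35]

```text
t: 2.45
eef_pos: [0.4598, -0.0117, 0.1328]
tool_rot: [0.001, 0.98, -0.199, -0.002]
contact_force: [0.5, -0.1, 0.3]
gripper_width: 0.648
```

```bash
python3 - <<'E'
from h import *
delta((.4596,-.0176,.089,-23.2))
E
```

```text
t 2.45 pos [ 0.4598 -0.0117  0.1328] yaw -23.0 q [-0.61  0.34  0.6   2.19 -0.3   0.69 -0.21] w 0.648 F [ 0.5 -0.1  0.3] tilt [-0.0033 -0.0011]
(0.4596, -0.0176, 0.089, -23.2) -> [ 2.2  5.4 43.8] spin 0.2
```

Call:
step_arm:
  targets:
    - [2,5.5,20,0,0.35]
    - [2,5.5,42,0,0.35]
    - [2,5.5,43,0,0.35]
    - [2,5.5,43,0,0.35]
    - [2,5.5,43,0,0.35]

```text
t: 2.87
eef_pos: [0.4616, -0.0173, 0.092]
tool_rot: [-0.001, 0.98, -0.199, 0.001]
contact_force: [0.2, -0.5, 0.9]
gripper_width: 0.65
```

```bash
python3 - <<'E'
from h import *
c=cam('wrist','w2.png'); delta((.4596,-.0176,.089,-23.2)); P=cloud(c)
m=(np.hypot(P[...,0]-.4596,P[...,1]+.0176)<.04)&(P[...,2]>.086)&(P[...,2]<.1); q=P[m]
print(len(q),cv2.minAreaRect(q[:,:2].astype(np.float32)*1000))
E
```

```text
t 2.92 pos [ 0.4617 -0.0173  0.092 ] yaw -22.98 q [-0.54  0.42  0.53  2.21 -0.38  0.59 -0.12] w 0.649 F [0.  0.1 0.8] tilt [0.0027 0.0007]
(0.4596, -0.0176, 0.089, -23.2) -> [-1.8  1.1  3. ] spin 0.2
4304 ((463.916259765625, -15.167049407958984), (63.20128631591797, 56.510398864746094), 14.252277374267578)
```

View pics/w2.png

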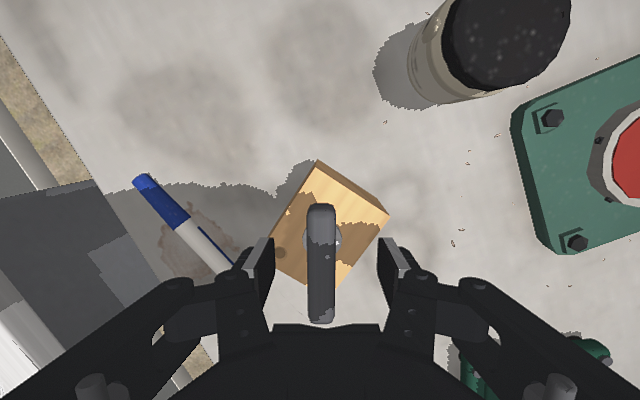

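Call:
step_arm:
  targets:
    - [-1,1,3,0,0.5]
    - [-1,1,3,0,1]
    - [-1,1,3,0,1]
    - [-1,1,3,0,1]
    - [-1,1,3,0,1]
    - [-1,1,3,0,1]
    - [-1,1,3,0,1]
    - [-1,1,3,0,1]
    - [-1,1,3,0,1]

```text
t: 3.67
eef_pos: [0.4591, -0.0179, 0.0878]
tool_rot: [-0.0, 0.98, -0.199, -0.0]
contact_force: [-2.4, 0.4, 7.4]
gripper_width: 0.156
```

```bash
python3 - <<'E'
from h import *
c=cam('wrist','w3.png'); delta((.4596,-.0176,.089,-23.2)); 
E
```

```text
t 3.72 pos [ 0.4591 -0.018   0.0878] yaw -23.01 q [-0.53  0.43  0.53  2.22 -0.39  0.58 -0.11] w 0.149 F [-3.   1.2  7.6] tilt [-0.0001  0.0007]
(0.4596, -0.0176, 0.089, -23.2) -> [ 0.3 -0.5 -1.2] spin 0.2
```

View pics/w3.png

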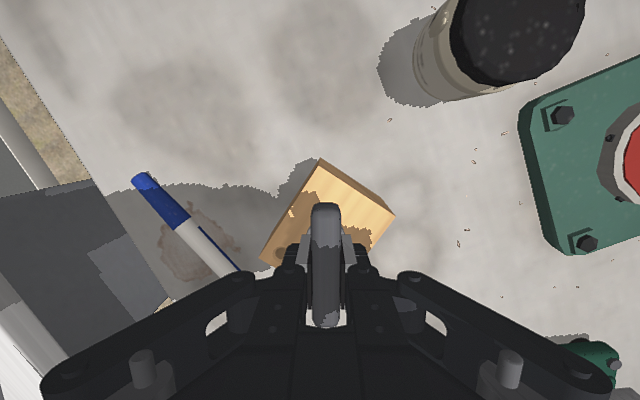

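Call:
step_arm:
  targets:
    - [0,0,-15,0,1]
    - [0,0,-40,0,1]
    - [0,0,-80,0,1]
    - [0,0,-120,0,1]
    - [0,0,-140,0,1]
    - [0,0,-140,0,1]
    - [0,0,-140,0,1]

```text
t: 4.3
eef_pos: [0.4595, -0.0177, 0.228]
tool_rot: [-0.001, 0.98, -0.199, 0.001]
contact_force: [-0.3, 0.6, -1.5]
gripper_width: 0.15
```

```bash
python3 - <<'E'
from h import *
c=cam('wrist','w4.png'); delta((.445,-.12,.228,-45),(.46,-.20,.228,-67),(.5555,-.2635,.228,-67)); 
s=cam('side'); 
a=s['frame'][130:260,240:420]; cv2.imwrite('pics/s4.png',cv2.resize(a[:,:,::-1],None,fx=4,fy=4,interpolation=cv2.INTER_CUBIC))
E
```

```text
t 4.35 pos [ 0.4586 -0.0178  0.2269] yaw -22.97 q [-0.71  0.17  0.7   2.12 -0.14  0.9  -0.34] w 0.151 F [-0.2  0.7 -2. ] tilt [-0.0004  0.0006]
(0.445, -0.12, 0.228, -45) -> [27.4 99.4 -1.2] spin 22.0
(0.46, -0.2, 0.228, -67) -> [ 72.4 167.2  -1.3] spin 44.0
(0.5555, -0.2635, 0.228, -67) -> [185.2 188.4  -1.3] spin 44.0
```

View pics/w4.png

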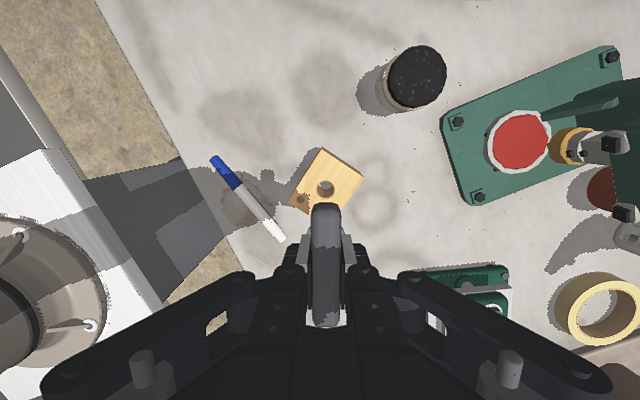

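View pics/s4.png

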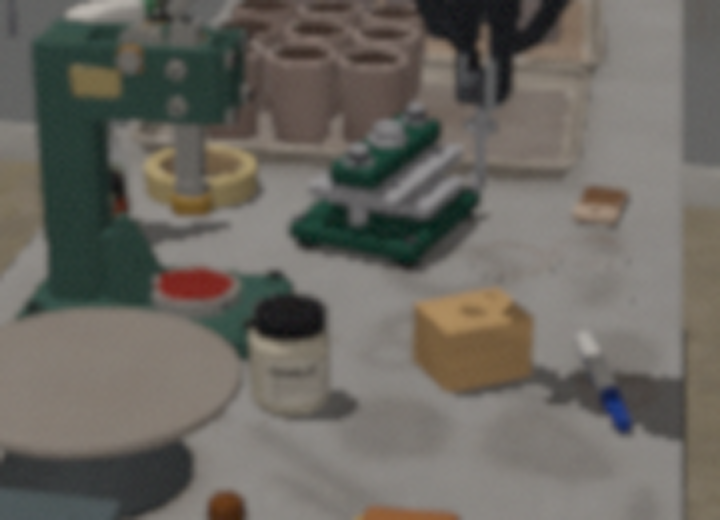

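Call:
step_arm:
  targets:
    - [13,50,0,11,1]
    - [27,99,0,18,1]
    - [27,99,0,22,1]
    - [50,133,0,29,1]
    - [72,167,0,36,1]
    - [100,175,0,43,1]
    - [136,188,0,44,1]
    - [136,188,0,44,1]
    - [160,224,0,44,1]
    - [160,224,0,44,1]
    - [160,224,0,44,1]
    - [160,224,0,44,1]

```text
t: 5.4
eef_pos: [0.5177, -0.2866, 0.2254]
tool_rot: [0.001, 0.834, -0.552, -0.002]
contact_force: [0.1, 1.5, -0.9]
gripper_width: 0.153
```

```bash
python3 - <<'E'
from h import *
c=cam('wrist','w5.png'); delta((.5555,-.2635,.228,-67)); 
E
```

```text
t 5.45 pos [ 0.5181 -0.2858  0.2257] yaw -66.99 q [-0.22  0.48  0.85  1.83 -0.42  1.02 -0.38] w 0.15 F [ 0.1  0.2 -1.4] tilt [-0.0027  0.0013]
(0.5555, -0.2635, 0.228, -67) -> [ -5.9 -43.1  -2.3] spin 0.0
```

View pics/w5.png

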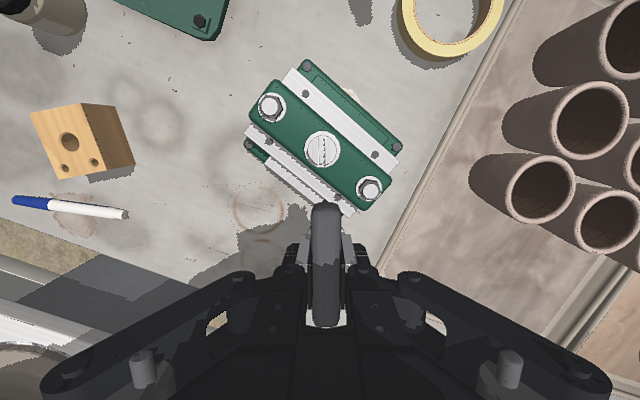

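```bash
python3 - <<'E'
from h import *
c=cam('wrist'); f=c['frame']
cv2.imwrite('pics/w6.png',cv2.resize(f[75:220,240:410][:,:,::-1],None,fx=4.5,fy=4.5,interpolation=cv2.INTER_NEAREST))
P=cloud(c)
for nm,z0,z1 in [('head',.089,.105),('bridge',.079,.0865),('upl',.055,.066)]:
    m=(np.hypot(P[...,0]-.5555,P[...,1]+.2635)<(.016 if nm=='head' else .1))&(P[...,2]>z0)&(P[...,2]<z1);q=P[m]
    r=cv2.minAreaRect(q[:,:2].astype(np.float32)*1000); print(nm,len(q),np.round(r[0],1),np.round(r[1],1),round(r[2],1),np.median(q[:,2]))
    v,u=np.where(m); print(u.min(),u.max(),v.min(),v.max())
m=(np.hypot(P[...,0]-.5555,P[...,1]+.2635)<.016)&(P[...,2]>.0935); v,u=np.where(m)
(cx,cy),r=cv2.minEnclosingCircle(np.stack([u,v],1).astype(np.float32)); print('circ',cx,cy,r,ray(c,cx,cy,.0955))
E
```

```text
head 618 [ 559.1 -265.5] [25.2 23.8] 68.7 0.09547707819793749
308 336 136 164
bridge 5643 [ 559.4 -265.6] [145.7  43.9] 73.3 0.08372134731102342
249 392 80 211
upl 4529 [ 559.4 -265.3] [140.1  80.1] 73.2 0.061034126459365214
245 399 68 218
circ 317.93182373046875 178.0454559326172 41.0594482421875 [ 0.53521117 -0.27144198  0.0955    ]
```

View pics/w6.png

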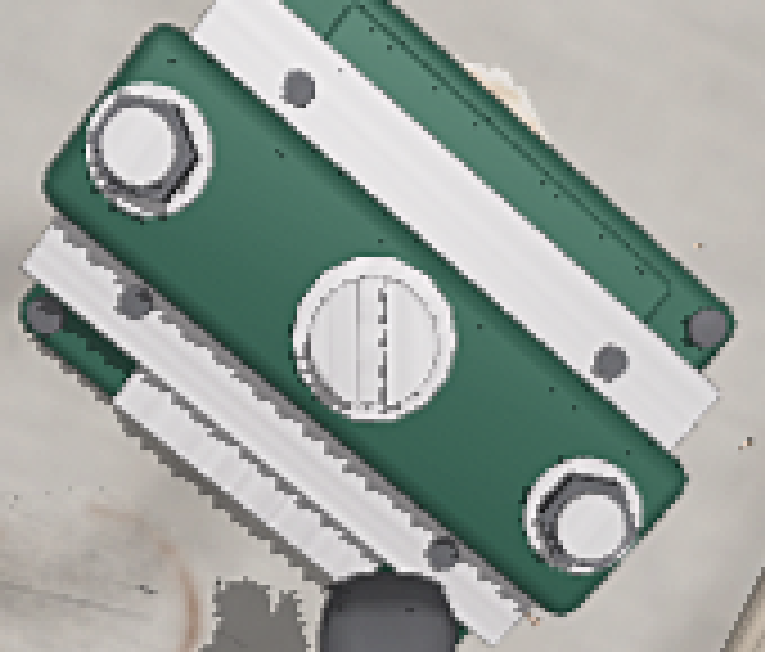

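```bash
python3 - <<'E'
from h import *
delta((.5592,-.2655,.197,-66.7)); 
E
```

```text
t 5.5 pos [ 0.5184 -0.2854  0.2261] yaw -66.94 q [-0.22  0.48  0.85  1.83 -0.42  1.02 -0.38] w 0.151 F [-0.6  0.1 -1.6] tilt [-0.0019  0.0014]
(0.5592, -0.2655, 0.197, -66.7) -> [ -2.3 -45.3  29.1] spin -0.2
```

Call:
step_arm:
  targets:
    - [-1,-22,0,0,1]
    - [-2,-45,0,0,1]
    - [-2,-45,15,0,1]
    - [-2,-45,29,0,1]
    - [-2,-45,29,0,1]
    - [-2,-45,29,0,1]
    - [-2,-45,29,0,1]

```text
t: 6.08
eef_pos: [0.5587, -0.2678, 0.1985]
tool_rot: [0.0, 0.834, -0.552, -0.0]
contact_force: [-0.1, -0.4, -0.0]
gripper_width: 0.154
```

```bash
python3 - <<'E'
from h import *
delta((.5592,-.2655,.197,-66.7)); 
s=cam('side');a=s['frame'][130:230,290:390];b=cam('scene')['frame'][130:230,370:470]
cv2.imwrite('pics/s7.png',cv2.resize(np.hstack([a,b])[:,:,::-1],None,fx=4,fy=4,interpolation=cv2.INTER_CUBIC))
E
```

```text
t 6.08 pos [ 0.5587 -0.2678  0.1985] yaw -67.06 q [-0.23  0.56  0.81  1.79 -0.47  1.   -0.4 ] w 0.154 F [-0.1 -0.4 -0. ] tilt [-0.0003 -0.    ]
(0.5592, -0.2655, 0.197, -66.7) -> [-1.9 -1.3  1.5] spin -0.4
```

View pics/s7.png

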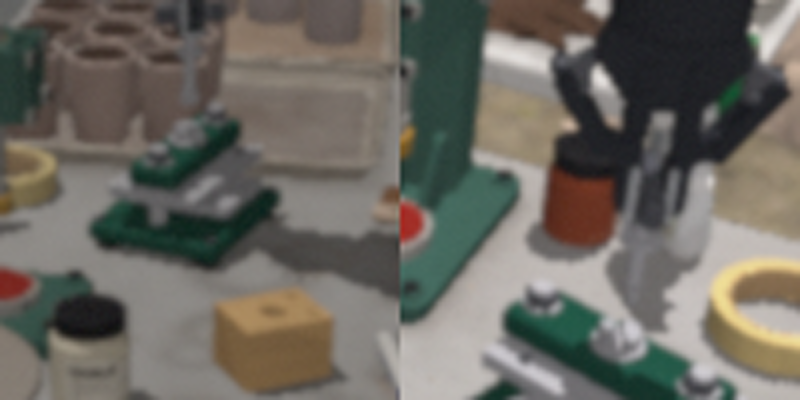

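Call:
step_arm:
  targets:
    - [-2,-1.3,5,-0.4,1]
    - [-2,-1.3,10,-0.4,1]
    - [-2,-1.3,10,-0.4,1]
    - [-2,-1.3,10,-0.4,1]
    - [-2,-1.3,10,-0.4,1]

```text
t: 6.6
eef_pos: [0.5599, -0.2651, 0.1883]
tool_rot: [0.0, 0.836, -0.549, -0.0]
contact_force: [0.4, -0.3, -1.0]
gripper_width: 0.15
```

```bash
python3 - <<'E'
from h import *
delta((.5592,-.2655,.1735,-66.7)); 
s=cam('side');a=s['frame'][140:190,310:360];b=cam('scene')['frame'][175:225,390:440]
cv2.imwrite('pics/s8.png',cv2.resize(np.hstack([a,b])[:,:,::-1],None,fx=8,fy=8,interpolation=cv2.INTER_CUBIC))
E
```

```text
t 6.6 pos [ 0.5599 -0.2651  0.1883] yaw -66.61 q [-0.22  0.57  0.8   1.79 -0.48  0.98 -0.39] w 0.15 F [ 0.4 -0.3 -1. ] tilt [-0.0001 -0.    ]
(0.5592, -0.2655, 0.1735, -66.7) -> [ 0.1  0.8 14.8] spin 0.1
```

View pics/s8.png

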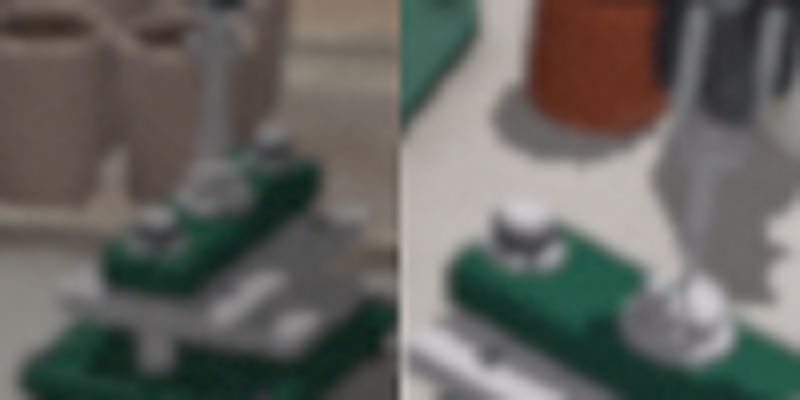

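Call:
step_arm:
  targets:
    - [0,0.5,4,0,1]
    - [0,0.5,8,0,1]
    - [0,0.5,10,0,1]
    - [0,0.5,11,0,1]
    - [0,0.5,11,0,1]

```text
t: 7.12
eef_pos: [0.5592, -0.2651, 0.1768]
tool_rot: [0.0, 0.836, -0.549, -0.0]
contact_force: [0.4, 0.3, -2.0]
gripper_width: 0.149
```

Call:
step_arm:
  targets:
    - [0,0.2,2,0,1]
    - [0,0.2,3,0,1]
    - [0,0.2,3.5,0,1]
    - [0,0.2,3.5,0,1]
    - [0,0.2,3.5,0,1]

```text
t: 7.53
eef_pos: [0.5593, -0.2653, 0.1738]
tool_rot: [-0.0, 0.836, -0.549, 0.0]
contact_force: [1.1, -0.3, -0.7]
gripper_width: 0.146
```

```bash
python3 - <<'E'
from h import *
delta((.5592,-.2655,.1733,-66.7)); print(bot.get_obs()['torque'])
E
```

```text
t 7.53 pos [ 0.5593 -0.2653  0.1738] yaw -66.6 q [-0.21  0.59  0.78  1.81 -0.5   0.96 -0.38] w 0.146 F [ 1.1 -0.3 -0.7] tilt [ 0. -0.]
(0.5592, -0.2655, 0.1733, -66.7) -> [0.1 0.1 0.5] spin 0.1
[-0.02062496  0.03121338 -0.01151205]
```

Call:
step_arm:
  targets:
    - [0,0,0.5,5,1]
    - [0,0,0.5,10,1]
    - [0,0,0.5,15,1]
    - [0,0,0.5,20,1]
    - [0,0,0.5,25,1]
    - [0,0,0.5,30,1]
    - [0,0,0.5,35,1]
    - [0,0,0.5,40,1]
    - [0,0,0.5,40,1]
  newtons: 90

```text
t: 8.28
eef_pos: [0.5594, -0.2654, 0.1735]
tool_rot: [-0.0, -0.597, 0.803, -0.0]
contact_force: [-1.5, 1.1, 0.5]
gripper_width: 0.144
```

```bash
python3 - <<'E'
from h import *
delta((.5592,-.2655,.1733)); print(bot.get_obs()['torque'])
E
```

```text
t 8.28 pos [ 0.5594 -0.2654  0.1735] yaw -106.74 q [-0.31  0.66  0.96  1.81 -0.64  1.01 -0.96] w 0.144 F [-1.5  1.1  0.5] tilt [-0.0002 -0.0006]
(0.5592, -0.2655, 0.1733) -> [0.2 0.1 0.2] spin 0
[0.12848115 0.09028801 0.12815331]
```

Call:
step_arm:
  targets:
    - [0,0,0,5,1]
    - [0,0,0,10,1]
    - [0,0,0,15,1]
    - [0,0,0,20,1]
    - [0,0,0,25,1]
    - [0,0,0,30,1]
    - [0,0,0,35,1]
    - [0,0,0,40,1]
    - [0,0,0,42,1]
    - [0,0,0,42,1]

```text
t: 9.12
eef_pos: [0.5593, -0.2656, 0.1735]
tool_rot: [-0.0, -0.271, 0.962, -0.0]
contact_force: [-0.5, 0.4, 1.1]
gripper_width: 0.142
```

```bash
python3 - <<'E'
from h import *
delta((.5592,-.2655,.1733)); print(bot.get_obs()['torque'])
E
```

```text
t 9.12 pos [ 0.5593 -0.2656  0.1735] yaw -148.51 q [-0.39  0.77  1.14  1.82 -0.79  1.09 -1.55] w 0.142 F [-0.5  0.4  1.1] tilt [-0.0003 -0.0007]
(0.5592, -0.2655, 0.1733) -> [0.  0.1 0.2] spin 0
[-0.05821398  0.19912212  0.1121315 ]
```

Call:
step_arm:
  targets:
    - [0,0,0,3,1]
    - [0,0,0,5,1]
    - [0,0,0,7,1]
    - [0,0,0,7,1]

```text
t: 9.45
eef_pos: [0.5592, -0.2656, 0.1735]
tool_rot: [-0.0, -0.212, 0.977, -0.0]
contact_force: [-0.7, 0.0, 1.3]
gripper_width: 0.145
```

```bash
python3 - <<'E'
from h import *
delta((.5592,-.2655,.1733)); print(bot.get_obs()['torque'])
E
```

```text
t 9.45 pos [ 0.5592 -0.2656  0.1735] yaw -155.49 q [-0.4   0.79  1.16  1.82 -0.81  1.11 -1.66] w 0.145 F [-0.7  0.   1.3] tilt [-0.0001 -0.0004]
(0.5592, -0.2655, 0.1733) -> [-0.   0.1  0.2] spin 0
[-0.10917455  0.22493492  0.10724248]
```

Call:
step_arm:
  targets:
    - [0,0,0,2,1]
    - [0,0,0,4,1]
    - [0,0,0,6,1]
    - [0,0,0,6,1]

```text
t: 9.78
eef_pos: [0.5592, -0.2656, 0.1735]
tool_rot: [-0.0, -0.161, 0.987, -0.0]
contact_force: [-0.8, -1.8, 1.4]
gripper_width: 0.149
```

```bash
python3 - <<'E'
from h import *
delta((.5592,-.2655,.1733)); print(bot.get_obs()['torque'])
E
```

```text
t 9.78 pos [ 0.5592 -0.2656  0.1735] yaw -161.5 q [-0.41  0.81  1.18  1.82 -0.84  1.12 -1.74] w 0.149 F [-0.8 -1.8  1.4] tilt [-0.0001 -0.0003]
(0.5592, -0.2655, 0.1733) -> [-0.1  0.1  0.2] spin 0
[-0.17642039  0.33995002  0.10849134]
```

```bash
python3 - <<'E'
from h import *
c=cam('wrist','w9.png')
s=cam('side');a=s['frame'][120:190,300:370];b=cam('scene')['frame'][155:225,380:450]
cv2.imwrite('pics/s9.png',cv2.resize(np.hstack([a,b])[:,:,::-1],None,fx=5.5,fy=5.5,interpolation=cv2.INTER_CUBIC))
E
```

```text
(no output)
```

View pics/w9.png

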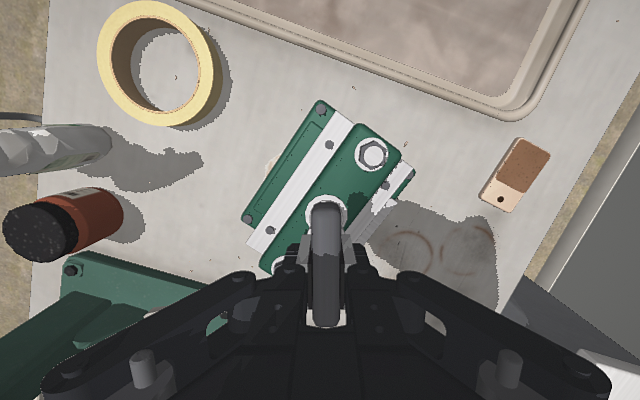

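View pics/s9.png

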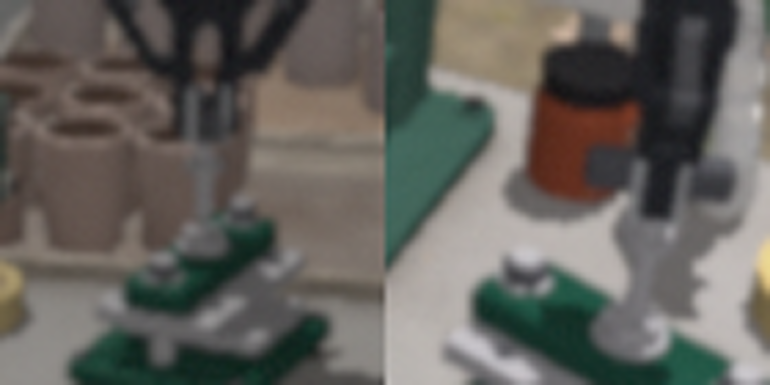

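```bash
python3 - <<'E'
from h import *
c=cam('wrist'); P=cloud(c); C=np.array([.5592,-.2655]); a=np.radians(-16.75)
L=P.copy(); dx=P[...,0]-C[0]; dy=P[...,1]-C[1]
lx=dx*np.cos(a)+dy*np.sin(a); ly=-dx*np.sin(a)+dy*np.cos(a)
m=(lx>.026)&(lx<.036)&(abs(ly)<.066)&(P[...,2]>.05)&(P[...,2]<.075); print(m.sum(),np.median(P[...,2][m]))
m=(abs(lx)<.018)&(abs(ly)<.066)&(P[...,2]>.075)&(P[...,2]<.0875); print('bridge',m.sum(),np.median(P[...,2][m]))
delta()
E
```

```text
1809 0.06389953791165974
bridge 3915 0.08406139925217002
t 9.98 pos [ 0.5591 -0.2656  0.1735] yaw -161.49 q [-0.41  0.81  1.18  1.82 -0.84  1.12 -1.74] w 0.143 F [-1.4 -1.1  1.8] tilt [ 0.     -0.0002]
```

Call:
step_arm:
  targets:
    - [0,0,0,2,1]
    - [0,0,0,4,1]
    - [0,0,0,6,1]
    - [0,0,0,6,1]
    - [0,0,0,6,1]

```text
t: 10.4
eef_pos: [0.5592, -0.2655, 0.1734]
tool_rot: [-0.0, -0.109, 0.994, -0.0]
contact_force: [-2.0, -1.1, 2.8]
gripper_width: 0.149
```

```bash
python3 - <<'E'
from h import *
c=cam('wrist'); P=cloud(c); C=np.array([.5592,-.2655]); a=np.radians(-16.75)
dx=P[...,0]-C[0]; dy=P[...,1]-C[1]
lx=dx*np.cos(a)+dy*np.sin(a); ly=-dx*np.sin(a)+dy*np.cos(a)
m=(lx>.026)&(lx<.036)&(abs(ly)<.066)&(P[...,2]>.05)&(P[...,2]<.075); print(m.sum(),np.median(P[...,2][m]))
m=(abs(lx)<.018)&(abs(ly)<.066)&(P[...,2]>.075)&(P[...,2]<.0875); print('bridge',m.sum(),np.median(P[...,2][m]))
delta();print(bot.get_obs()['torque'])
E
```

```text
1792 0.06392201750605633
bridge 3659 0.08403594490811693
t 10.45 pos [ 0.5592 -0.2655  0.1734] yaw -167.49 q [-0.42  0.82  1.21  1.82 -0.86  1.14 -1.83] w 0.143 F [-1.4 -1.8  3. ] tilt [ 0.     -0.0003]
[-0.26149682  0.46095366  0.33620131]
```

Call:
step_arm:
  targets:
    - [0,0,0,-3,1]
    - [0,0,0,-6,1]
    - [0,0,-5,-6,1]
    - [0,0,-20,-6,1]
    - [0,0,-40,-6,1]
    - [0,0,-45,-6,1]
    - [0,0,-45,-6,1]

```text
t: 11.03
eef_pos: [0.5603, -0.2657, 0.2204]
tool_rot: [0.002, -0.16, 0.987, -0.001]
contact_force: [0.6, -0.8, -1.2]
gripper_width: 0.144
```

```bash
python3 - <<'E'
from h import *
delta((.5,-.24,.218),(.45,-.2,.218),(.435,-.1,.215),(.4592,-.0178,.215))
E
```

```text
t 11.03 pos [ 0.5603 -0.2657  0.2204] yaw -161.62 q [-0.44  0.76  1.24  1.78 -0.78  1.19 -1.78] w 0.144 F [ 0.6 -0.8 -1.2] tilt [ 0.0035 -0.001 ]
(0.5, -0.24, 0.218) -> [49.1 43.4  2.2] spin 0
(0.45, -0.2, 0.218) -> [84.  97.2  1.9] spin 0
(0.435, -0.1, 0.215) -> [ 66.7 196.8   4.8] spin 0
(0.4592, -0.0178, 0.215) -> [ 17.8 267.2   4.8] spin 0
```

Call:
step_arm:
  targets:
    - [25,22,0,0,1]
    - [49,43,0,0,1]
    - [67,70,0,0,1]
    - [84,97,0,0,1]
    - [76,130,2,0,1]
    - [70,165,4,0,1]
    - [67,197,5,0,1]
    - [50,220,5,0,1]
    - [35,245,5,0,1]
    - [18,267,5,0,1]
    - [18,267,5,0,1]
    - [18,267,5,0,1]
    - [18,267,5,0,1]

```text
t: 12.12
eef_pos: [0.4574, -0.0178, 0.213]
tool_rot: [-0.0, -0.16, 0.987, -0.0]
contact_force: [0.9, -0.2, -0.8]
gripper_width: 0.144
```

```bash
python3 - <<'E'
from h import *
delta((.4592,-.0178,.15))
c=cam('wrist','w10.png')
s=cam('side');a=s['frame'][150:240,315:405];b=cam('scene')['frame'][155:245,270:360]
cv2.imwrite('pics/s10.png',cv2.resize(np.hstack([a,b])[:,:,::-1],None,fx=4.4,fy=4.4,interpolation=cv2.INTER_CUBIC))
E
```

```text
t 12.12 pos [ 0.4574 -0.0178  0.213 ] yaw -161.61 q [-1.16  0.54  1.43  2.15 -0.64  1.01 -2.2 ] w 0.144 F [ 0.9 -0.2 -0.8] tilt [-0.0006 -0.0003]
(0.4592, -0.0178, 0.15) -> [-1.7 -0.5 63. ] spin 0
```

View pics/w10.png

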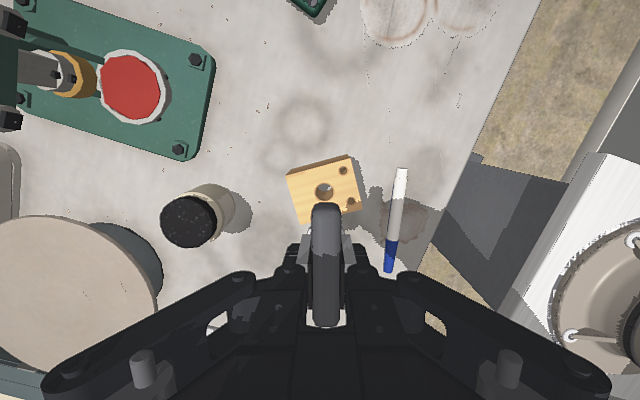

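View pics/s10.png

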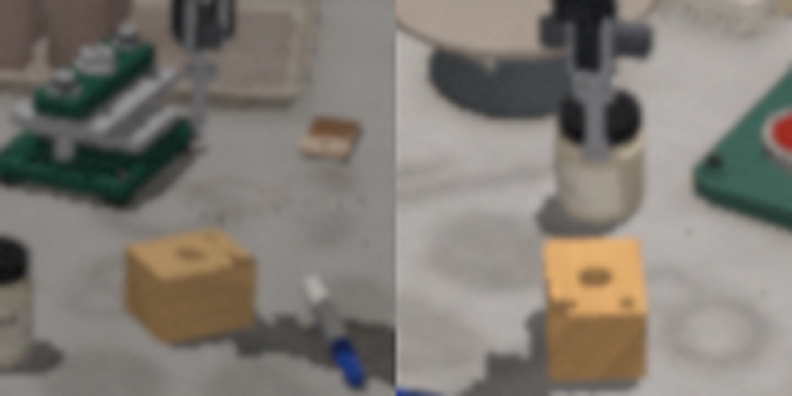

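Call:
step_arm:
  targets:
    - [-1,-0.5,0,-7,1]
    - [-1,-0.5,0,-14,1]
    - [-1,-0.5,0,-21,1]
    - [-1,-0.5,0,-28,1]
    - [-1,-0.5,0,-35,1]
    - [-1,-0.5,0,-42,1]
    - [-1,-0.5,0,-49,1]
    - [-1,-0.5,0,-56,1]
    - [-1,-0.5,0,-63,1]
    - [-1,-0.5,0,-70,1]
    - [-1,-0.5,0,-70,1]
    - [-1,-0.5,0,-70,1]

```text
t: 13.27
eef_pos: [0.4587, -0.0186, 0.2134]
tool_rot: [0.0, -0.695, 0.719, 0.0]
contact_force: [0.5, 0.1, -1.0]
gripper_width: 0.142
```

```bash
python3 - <<'E'
from h import *
delta((.4592,-.0178,.142))
c=cam('wrist','w11.png')
E
```

```text
t 13.27 pos [ 0.4587 -0.0186  0.2134] yaw -91.91 q [-1.02  0.29  1.11  2.14 -0.34  0.89 -1.32] w 0.142 F [ 0.5  0.1 -1. ] tilt [0.0001 0.001 ]
(0.4592, -0.0178, 0.142) -> [-0.7 -0.4 71.4] spin 0
```

View pics/w11.png

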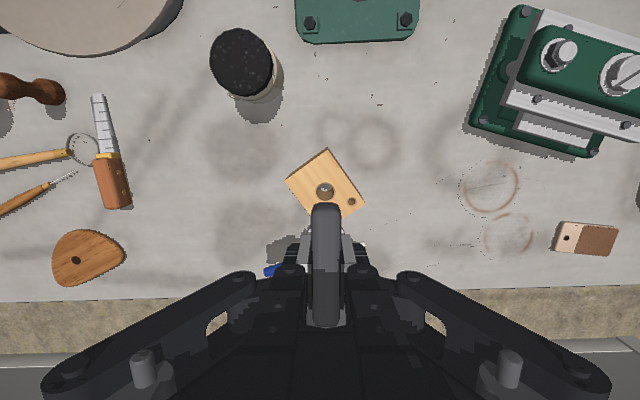

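Call:
step_arm:
  targets:
    - [-0.7,-0.4,25,0,1]
    - [-0.7,-0.4,55,0,1]
    - [-0.7,-0.4,70,0,1]
    - [-0.7,-0.4,75,0,1]
    - [-0.7,-0.4,75,0,1]
    - [-0.7,-0.4,75,0,1]

```text
t: 13.82
eef_pos: [0.4598, -0.0176, 0.1388]
tool_rot: [-0.0, -0.696, 0.718, -0.0]
contact_force: [-0.4, -0.3, -1.1]
gripper_width: 0.148
```

```bash
python3 - <<'E'
from h import *
delta((.4592,-.0178,.088))
s=cam('side');a=s['frame'][150:240,315:405];b=cam('scene')['frame'][155:245,270:360]
cv2.imwrite('pics/s12.png',cv2.resize(np.hstack([a,b])[:,:,::-1],None,fx=4.4,fy=4.4,interpolation=cv2.INTER_CUBIC))
E
```

```text
t 13.82 pos [ 0.4598 -0.0176  0.1388] yaw -91.71 q [-0.85  0.43  0.94  2.2  -0.51  0.75 -1.16] w 0.148 F [-0.4 -0.3 -1.1] tilt [ 0.0004 -0.0007]
(0.4592, -0.0178, 0.088) -> [ 0.2  0.6 50.8] spin 0
```

View pics/s12.png

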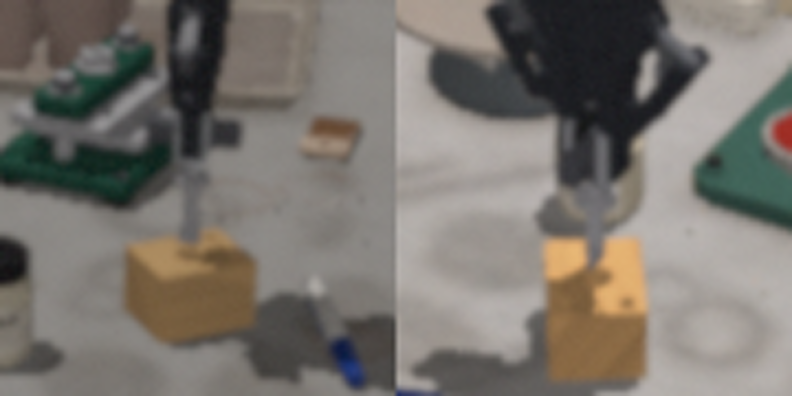

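Tip is just above the hole (side (192,240), scene (597,262)). Lower.

Call:
step_arm:
  targets:
    - [0,0.5,6,0,1]
    - [0,0.5,12,0,1]
    - [0,0.5,18,0,1]
    - [0,0.5,20,0,1]
    - [0,0.5,20,0,1]

```text
t: 14.33
eef_pos: [0.4584, -0.0171, 0.1177]
tool_rot: [-0.001, -0.697, 0.717, 0.0]
contact_force: [0.3, 0.3, -0.9]
gripper_width: 0.149
```

Tip is 14 mm in the hole with no contact. Continuing down.

Call:
step_arm:
  targets:
    - [0,0,8,0,1]
    - [0,0,16,0,1]
    - [0,0,23,0,1]
    - [0,0,27,0,1]
    - [0,0,29,0,1]
    - [0,0,29,0,1]

```text
t: 14.83
eef_pos: [0.4586, -0.0173, 0.0887]
tool_rot: [-0.0, -0.697, 0.717, 0.0]
contact_force: [0.8, -1.7, -0.6]
gripper_width: 0.146
```

```bash
python3 - <<'E'
from h import *
delta((.4592,-.0178,.088))
E
```

```text
t 14.83 pos [ 0.4586 -0.0173  0.0887] yaw -91.62 q [-0.75  0.51  0.82  2.23 -0.63  0.65 -1.07] w 0.146 F [ 0.8 -1.7 -0.6] tilt [-0.001  -0.0003]
(0.4592, -0.0178, 0.088) -> [ 0.5 -0.6  0.7] spin 0
```

Lower the last bit, then release.

Call:
step_arm:
  targets:
    - [0,0,0.8,0,1]
    - [0,0,0.8,0,1]
    - [0,0,0.8,0,0.8]
    - [0,0,0.8,0,0.6]
    - [0,0,0.8,0,0.4]
    - [0,0,0.8,0,0.3]
    - [0,0,0.8,0,0.3]
    - [0,0,0.8,0,0.3]
    - [0,0,0.8,0,0.3]
    - [0,0,0.8,0,0.3]

```text
t: 15.67
eef_pos: [0.4589, -0.0171, 0.0885]
tool_rot: [0.0, -0.697, 0.717, 0.0]
contact_force: [-0.1, 0.3, -0.3]
gripper_width: 0.698
```

Call:
step_arm:
  targets:
    - [0,0,-25,0,0.3]
    - [0,0,-65,0,0.3]
    - [0,0,-105,0,0.3]
    - [0,0,-120,0,0.3]
    - [0,0,-120,0,0.3]

```text
t: 16.08
eef_pos: [0.4611, -0.0172, 0.2116]
tool_rot: [0.003, -0.697, 0.717, -0.001]
contact_force: [0.7, 0.7, -0.4]
gripper_width: 0.702
```

```bash
python3 - <<'E'
from h import *
delta((.47,.1,.21),(.4717,.231,.21,-86))
c=cam('wrist','w13.png'); P=cloud(c)
m=(np.hypot(P[...,0]-.459,P[...,1]+.0176)<.045)&(P[...,2]>.075)&(P[...,2]<.11); q=P[m]
r=cv2.minAreaRect(q[:,:2].astype(np.float32)*1000); print(r,np.percentile(q[:,2],[50,90]))
E
```

```text
t 16.08 pos [ 0.4611 -0.0172  0.2116] yaw -91.6 q [-1.02  0.3   1.11  2.14 -0.35  0.89 -1.3 ] w 0.702 F [ 0.7  0.7 -0.4] tilt [0.0059 0.0023]
(0.47, 0.1, 0.21) -> [-117.4   -5.6    1.9] spin 0
(0.4717, 0.231, 0.21, -86) -> [-248.4   -3.6    2.2] spin -5.6
((460.7917785644531, -17.390453338623047), (13.805920600891113, 60.99673080444336), 88.68753814697266) [0.09279512 0.09387285]
```

View pics/w13.png

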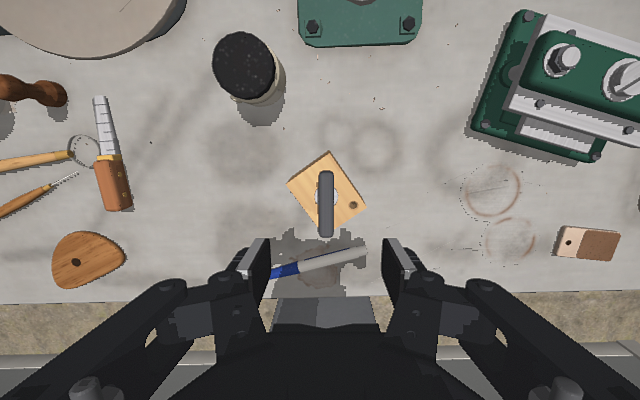

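Call:
step_arm:
  targets:
    - [-40,-5,0,0,0.5]
    - [-80,-5,0,0,0.5]
    - [-120,-5,0,0,0.5]
    - [-160,-4,0,-2,0.5]
    - [-200,-4,0,-5,0.5]
    - [-240,-4,0,-5,0.5]
    - [-248,-4,0,-5,0.5]
    - [-248,-4,0,-5,0.5]
    - [-248,-4,0,-5,0.5]
  newtons: 60

```text
t: 16.88
eef_pos: [0.4691, 0.2301, 0.2071]
tool_rot: [0.001, 0.728, -0.686, 0.0]
contact_force: [-1.1, -0.4, -0.1]
gripper_width: 0.498
```

```bash
python3 - <<'E'
from h import *
delta()
c=cam('wrist','w14.png'); P=cloud(c)
for n,r,z0,z1 in [('handle',.05,.0225,.03),('gauge',.13,.0,.03)]:
    hsv=cv2.cvtColor(c['frame'],cv2.COLOR_RGB2HSV)
    m=(np.hypot(P[...,0]-.4717,P[...,1]-.231)<r)&(P[...,2]>z0)&(P[...,2]<z1)
    if n=='gauge': m=m&(abs(P[...,1]-.233)<.022)&(P[...,2]>.0035)
    q=P[m]; print(n,len(q),cv2.minAreaRect(q[:,:2].astype(np.float32)*1000),np.median(q[:,2]))
E
```

```text
t 16.88 pos [0.4691 0.2301 0.2071] yaw -86.56 q [-1.35  0.43  1.    2.01 -0.45  0.94 -1.63] w 0.498 F [-1.1 -0.4 -0.1] tilt [-0.0017 -0.0023]
handle 852 ((472.04534912109375, 231.5584259033203), (58.02341079711914, 19.732669830322266), 1.6131434440612793) 0.02588566874647405
gauge 1835 ((467.3350830078125, 237.80322265625), (33.803794860839844, 206.26040649414062), 89.81558227539062) 0.01765807162092482
```

View pics/w14.png

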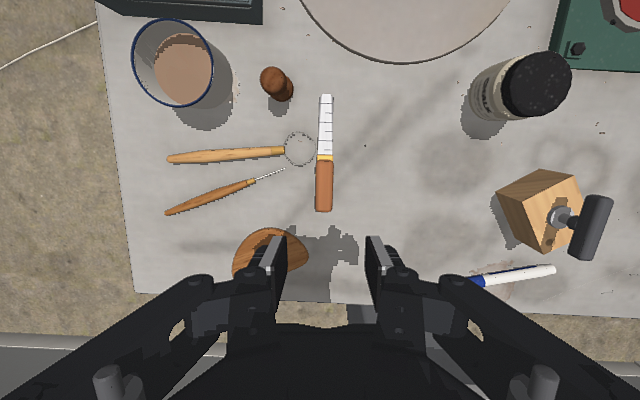

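```bash
python3 - <<'E'
from h import *
delta((.467,.2315,.07,-88.3))
E
```

```text
t 16.93 pos [0.4693 0.229  0.2075] yaw -86.69 q [-1.35  0.43  1.    2.01 -0.45  0.94 -1.63] w 0.502 F [ 1.  -0.9 -0.5] tilt [-0.0015 -0.0019]
(0.467, 0.2315, 0.07, -88.3) -> [ -2.9   2.  137.5] spin 1.6
```

Call:
step_arm:
  targets:
    - [-1,2,40,1.7,0.65]
    - [-1,2,80,1.7,0.65]
    - [-1,2,120,1.7,0.65]
    - [-1,2,137,1.7,0.65]
    - [-1,2,137,1.7,0.65]
    - [-1,2,137,1.7,0.65]

```text
t: 17.43
eef_pos: [0.4678, 0.2292, 0.0713]
tool_rot: [0.001, 0.716, -0.698, 0.0]
contact_force: [1.4, 0.4, 0.4]
gripper_width: 0.35
```

```bash
python3 - <<'E'
from h import *
delta((.467,.2315,.026,-88.3))
c=cam('wrist','w15.png'); P=cloud(c)
m=(np.hypot(P[...,0]-.4717,P[...,1]-.231)<.04)&(P[...,2]>.0225)&(P[...,2]<.03)
q=P[m]; print(len(q),cv2.minAreaRect(q[:,:2].astype(np.float32)*1000),np.median(q[:,2]))
E
```

```text
t 17.43 pos [0.4678 0.2292 0.0713] yaw -88.49 q [-1.16  0.62  0.77  2.1  -0.69  0.69 -1.47] w 0.35 F [1.4 0.4 0.4] tilt [-0.0013 -0.0017]
(0.467, 0.2315, 0.026, -88.3) -> [-2.3  0.6 45.3] spin -0.2
2461 ((471.88671875, 231.3184814453125), (58.57616424560547, 19.09770393371582), 2.0595967769622803) 0.0259783842177836
```

View pics/w15.png

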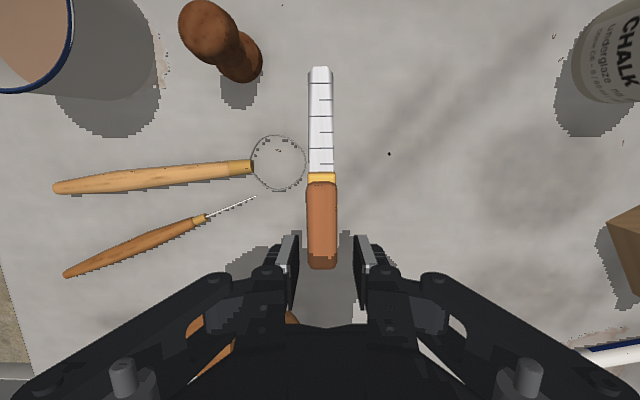

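Call:
step_arm:
  targets:
    - [-2,1,20,-0.2,0.65]
    - [-2,1,38,-0.2,0.65]
    - [-2,1,44,-0.2,0.65]
    - [-2,1,45,-0.2,0.65]
    - [-2,1,45,-0.2,0.65]

```text
t: 17.9
eef_pos: [0.4675, 0.2335, 0.0277]
tool_rot: [-0.001, 0.719, -0.695, 0.0]
contact_force: [-0.0, 0.0, -0.3]
gripper_width: 0.344
```

```bash
python3 - <<'E'
from h import *
delta((.467,.2315,.026,-88.3))
E
```

```text
t 17.9 pos [0.4675 0.2335 0.0277] yaw -88.13 q [-1.1   0.69  0.68  2.11 -0.77  0.61 -1.41] w 0.344 F [-0.   0.  -0.3] tilt [0.0014 0.0008]
(0.467, 0.2315, 0.026, -88.3) -> [2.  0.6 1.7] spin 0.2
```

Call:
step_arm:
  targets:
    - [2,0.5,2,0,0.65]
    - [2,0.5,2,0,0.7]
    - [2,0.5,2,0,0.8]
    - [2,0.5,2,0,1]
    - [2,0.5,2,0,1]
    - [2,0.5,2,0,1]
    - [2,0.5,2,0,1]
    - [2,0.5,2,0,1]

```text
t: 18.57
eef_pos: [0.4667, 0.2315, 0.0255]
tool_rot: [-0.001, 0.719, -0.695, -0.0]
contact_force: [-1.6, -0.9, 7.4]
gripper_width: 0.22
```

```bash
python3 - <<'E'
from h import *
delta()
c=cam('wrist','w16.png'); P=cloud(c)
m=(abs(P[...,0]-.53)<.045)&(abs(P[...,1]-.235)<.02)&(P[...,2]>.0025)&(P[...,2]<.03)
q=P[m]; print(len(q),cv2.minAreaRect(q[:,:2].astype(np.float32)*1000))
E
```

```text
t 18.57 pos [0.4667 0.2315 0.0255] yaw -88.12 q [-1.1   0.69  0.68  2.11 -0.77  0.61 -1.4 ] w 0.22 F [-1.6 -0.9  7.4] tilt [0.0007 0.0009]
6403 ((527.4872436523438, 240.04583740234375), (86.50360107421875, 32.60786437988281), 3.068437337875366)
```

View pics/w16.png

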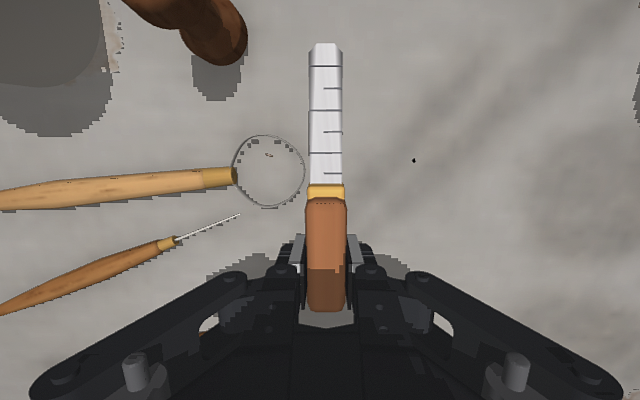

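Call:
step_arm:
  targets:
    - [0,0,-10,0,1]
    - [0,0,-40,0,1]
    - [0,0,-80,0,1]
    - [0,0,-120,0,1]
    - [0,0,-155,0,1]
    - [0,0,-160,0,1]
    - [0,0,-160,0,1]

```text
t: 19.2
eef_pos: [0.4675, 0.2322, 0.1872]
tool_rot: [-0.003, 0.719, -0.695, -0.0]
contact_force: [0.8, 0.1, -0.8]
gripper_width: 0.222
```

```bash
python3 - <<'E'
from h import *
delta((.44,.1,.185,-95),(.44,-.05,.185,-100),(.435,-.13,.185,-106.75),(.387,-.2136,.16,-106.75))
c=cam('wrist','w17.png')
E
```

```text
t 19.2 pos [0.4675 0.2322 0.1872] yaw -88.1 q [-1.34  0.46  0.98  2.03 -0.49  0.9  -1.62] w 0.222 F [ 0.8  0.1 -0.8] tilt [0.0035 0.0038]
(0.44, 0.1, 0.185, -95) -> [131.3  31.9   1.6] spin 6.9
(0.44, -0.05, 0.185, -100) -> [281.2  36.8   1. ] spin 11.9
(0.435, -0.13, 0.185, -106.75) -> [361.   44.5   0.7] spin 18.7
(0.387, -0.2136, 0.16, -106.75) -> [443.   95.3  25.2] spin 18.7
```

View pics/w17.png

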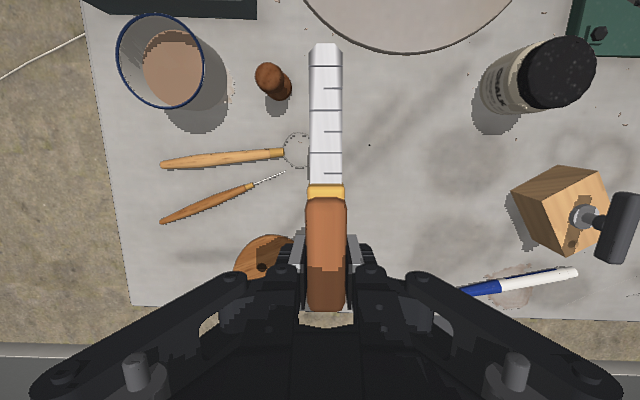

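Call:
step_arm:
  targets:
    - [33,10,1,2,1]
    - [66,20,1,4,1]
    - [99,30,1,6,1]
    - [131,33,1,7,1]
    - [170,35,1,9,1]
    - [208,36,1,10,1]
    - [245,37,1,12,1]
    - [281,38,1,13,1]
    - [320,41,1,15,1]
    - [360,44,1,18,1]
    - [385,60,1,18.7,1]
    - [412,78,1,18.7,1]
    - [443,95,15,18.7,1]
    - [443,95,25,18.7,1]
    - [443,95,25,18.7,1]
    - [443,95,25,18.7,1]

```text
t: 20.58
eef_pos: [0.3848, -0.2139, 0.1584]
tool_rot: [-0.001, -0.596, 0.803, 0.001]
contact_force: [0.2, -0.4, -0.7]
gripper_width: 0.215
```

```bash
cat >> h.py <<'E'
def die(c,C=(.5592,-.2655),yaw=-16.75):
    P=cloud(c); a=np.radians(yaw); dx=P[...,0]-C[0]; dy=P[...,1]-C[1]
    return dx*np.cos(a)+dy*np.sin(a), -dx*np.sin(a)+dy*np.cos(a), P[...,2]
def m(nm,k,z):
    print(nm,k.sum(),np.round(np.percentile(z[k],[10,50,90])*1000,2) if k.sum() else '')
E
python3 - <<'E'
from h import *
delta((.387,-.2136,.16,-106.75))
c=cam('wrist','w18.png'); lx,ly,z=die(c)
m('lip',(lx>-.052)&(lx<-.043)&(abs(ly)<.034)&(z>.04)&(z<.053),z)
m('up',(lx>-.036)&(lx<-.026)&(abs(ly)<.066)&(z>.055)&(z<.07),z)
m('br',(abs(lx)<.016)&(abs(ly)<.066)&(z>.078)&(z<.0885),z)
m('bench',(lx<-.08)&(lx>-.12)&(abs(ly)<.1)&(z<.02),z)
E
```

```text
t 20.58 pos [ 0.3848 -0.2139  0.1584] yaw -106.87 q [-0.49  0.37  1.05  2.23 -0.47  0.78 -0.99] w 0.215 F [ 0.2 -0.4 -0.7] tilt [-0.0034  0.0008]
(0.387, -0.2136, 0.16, -106.75) -> [-0.9 -2.  -1.6] spin -0.1
lip 1235 [44.15 45.03 46.04]
up 1122 [62.74 63.7  64.65]
br 0 
bench 7758 [-0.95  0.03  1.1 ]
```

View pics/w18.png

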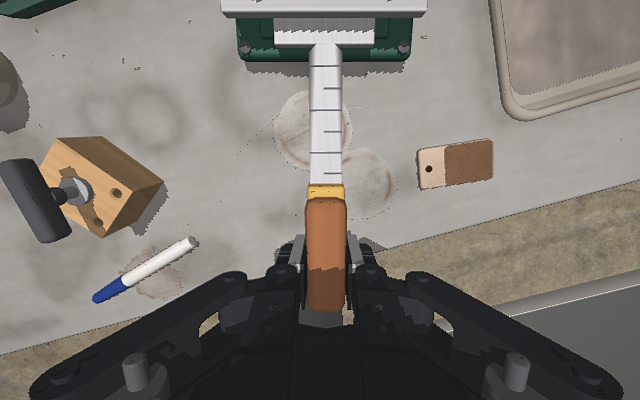

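Call:
step_arm:
  targets:
    - [0,0,30,0,1]
    - [0,0,60,0,1]
    - [0,0,80,0,1]
    - [0,0,84,0,1]
    - [0,0,84,0,1]
    - [0,0,84,0,1]

```text
t: 21.13
eef_pos: [0.3869, -0.2141, 0.0762]
tool_rot: [0.0, -0.597, 0.802, -0.0]
contact_force: [0.1, 0.4, -1.0]
gripper_width: 0.219
```

```bash
python3 - <<'E'
from h import *
a=np.radians(-16.75);d=np.array([np.cos(a),np.sin(a)]);C=np.array([.5592,-.2655])
g=lambda lx,z:(*(C+d*(lx-.105)).round(4),z,-106.75)
delta(g(-.077,.072),g(-.035,.072))
c=cam('wrist','w19.png'); lx,ly,z=die(c)
m('lip',(lx>-.052)&(lx<-.043)&(abs(ly)<.034)&(abs(ly)>.012)&(z>.04)&(z<.053),z)
m('up',(lx>-.036)&(lx<-.026)&(abs(ly)<.066)&(z>.055)&(z<.07),z)
m('bench',(lx<-.08)&(lx>-.12)&(abs(ly)<.1)&(z<.02),z)
k=(lx<-.078)&(lx>-.12)&(abs(ly)<.006)&(z>.04); 
for x0 in np.arange(-.082,-.13,-.012): m('blade %.3f'%x0,(abs(lx-x0)<.004)&(abs(ly)<.006)&(z>.03),z)
E
```

```text
t 21.13 pos [ 0.3869 -0.2141  0.0762] yaw -106.72 q [-0.29  0.52  0.82  2.28 -0.68  0.61 -0.81] w 0.219 F [ 0.1  0.4 -1. ] tilt [ 0.0006 -0.0003]
(np.float64(0.3849), np.float64(-0.213), 0.072, -106.75) -> [-0.5  2.2  4.2] spin 0.0
(np.float64(0.4251), np.float64(-0.2252), 0.072, -106.75) -> [ -0.4 -39.8   4.3] spin 0.0
lip 0 
up 0 
bench 16422 [-0.88  0.08  1.14]
blade -0.082 470 [52.61 53.5  54.4 ]
blade -0.094 452 [54.12 55.08 56.04]
blade -0.106 425 [55.78 56.65 57.53]
blade -0.118 408 [57.26 58.15 59.14]
```

View pics/w19.png

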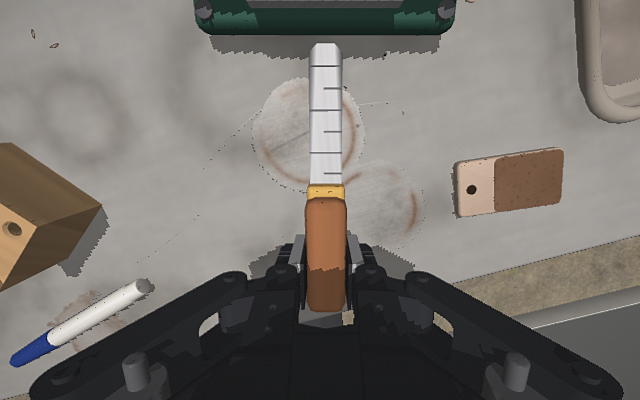

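Call:
step_arm:
  targets:
    - [0,0,2,0,1]
    - [0,0,4,0,1]
    - [0,-10,4,0,1]
    - [0,-20,4,0,1]
    - [0,-30,4,0,1]
    - [0,-38,4,0,1]
    - [0,-40,4,0,1]
    - [0,-40,4,0,1]

```text
t: 21.85
eef_pos: [0.4253, -0.2264, 0.0715]
tool_rot: [-0.0, -0.596, 0.803, -0.0]
contact_force: [-1.4, 0.3, -1.2]
gripper_width: 0.218
```

```bash
python3 - <<'E'
from h import *
a=np.radians(-16.75);d=np.array([np.cos(a),np.sin(a)]);C=np.array([.5592,-.2655])
g=lambda lx,z:(*(C+d*(lx-.105)).round(4),z,-106.75)
delta(g(-.035,.072),g(-.01,.0705))
c=cam('wrist','w20.png')
s=cam('side');A=s['frame'][150:215,300:380];b=cam('scene')['frame'][200:265,370:450]
cv2.imwrite('pics/s20.png',cv2.resize(np.hstack([A,b])[:,:,::-1],None,fx=5,fy=5,interpolation=cv2.INTER_CUBIC))
E
```

```text
t 21.85 pos [ 0.4253 -0.2264  0.0715] yaw -106.77 q [-0.26  0.58  0.79  2.19 -0.7   0.65 -0.82] w 0.218 F [-1.4  0.3 -1.2] tilt [ 0.0003 -0.0008]
(np.float64(0.4251), np.float64(-0.2252), 0.072, -106.75) -> [-1.1  0.5 -0.5] spin -0.0
(np.float64(0.4491), np.float64(-0.2324), 0.0705, -106.75) -> [ -1.1 -24.5   1. ] spin -0.0
```

View pics/w20.png

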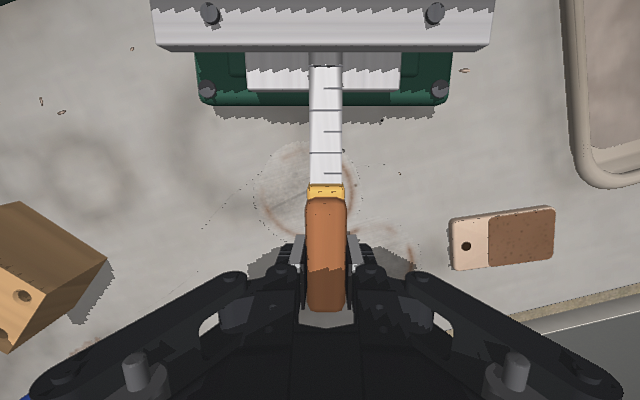

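View pics/s20.png

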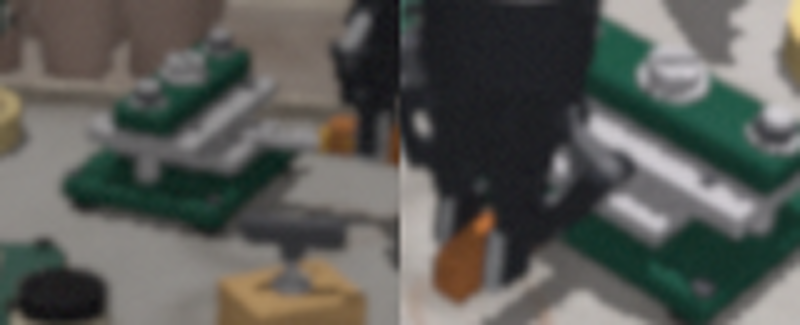

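Call:
step_arm:
  targets:
    - [0,0,0.3,0,1]
    - [0,0,0.6,0,1]
    - [0,0,1,0,1]
    - [0,0,1,0,1]
    - [0,0,1,0,1]

```text
t: 22.42
eef_pos: [0.4242, -0.2259, 0.0705]
tool_rot: [0.0, -0.596, 0.803, 0.0]
contact_force: [0.8, 0.2, -1.0]
gripper_width: 0.22
```

```bash
python3 - <<'E'
from h import *
c=cam('wrist'); lx,ly,z=die(c);delta();print(bot.get_obs()['torque'])
m('lip',(lx>-.052)&(lx<-.045)&(abs(ly)<.034)&(abs(ly)>.012)&(z>.04)&(z<.053),z)
m('up',(lx>-.036)&(lx<-.026)&(abs(ly)<.066)&(z>.055)&(z<.07),z)
for x0 in np.arange(-.048,-.09,-.01): m('blade %.3f'%x0,(abs(lx-x0)<.003)&(abs(ly)<.006)&(z>.03),z)
E
```

```text
t 22.47 pos [ 0.4243 -0.2259  0.0705] yaw -106.8 q [-0.26  0.58  0.79  2.19 -0.7   0.64 -0.82] w 0.219 F [ 0.3  0.8 -1.2] tilt [-0.  0.]
[-0.04635222  0.09669431  0.02975478]
lip 1425 [44.26 45.07 46.03]
up 9292 [62.93 63.86 65.03]
blade -0.048 332 [47.58 48.47 49.36]
blade -0.058 325 [48.78 49.75 50.61]
blade -0.068 320 [50.08 50.96 51.73]
blade -0.078 312 [51.34 52.18 53.03]
blade -0.088 304 [52.7  53.42 54.36]
```

Call:
step_arm:
  targets:
    - [0,0,0.3,0,1]
    - [0,0,0.5,0,1]
    - [0,0,0.5,0,1]

```text
t: 22.72
eef_pos: [0.4243, -0.2259, 0.0701]
tool_rot: [0.0, -0.596, 0.803, 0.0]
contact_force: [-2.0, 0.5, 1.1]
gripper_width: 0.221
```

Call:
step_arm:
  targets:
    - [0,0,0.3,0,1]
    - [0,0,0.3,0,1]
    - [0,0,0.3,0,1]

```text
t: 22.97
eef_pos: [0.4242, -0.226, 0.0698]
tool_rot: [0.0, -0.596, 0.803, 0.0]
contact_force: [-1.8, 1.2, 3.0]
gripper_width: 0.22
```

```bash
python3 - <<'E'
from h import *
delta();print(bot.get_obs()['torque'])
E
```

```text
t 22.97 pos [ 0.4242 -0.226   0.0698] yaw -106.81 q [-0.25  0.58  0.79  2.19 -0.7   0.64 -0.82] w 0.22 F [-1.8  1.2  3. ] tilt [0.     0.0002]
[0.11610336 0.11639754 0.02895189]
```

Call:
step_arm:
  targets:
    - [0,-6,-0.2,0,1]
    - [0,-14,-0.2,0,1]
    - [0,-22,-0.2,0,1]
    - [0,-28,-0.2,0,1]
    - [0,-30,-0.2,0,1]
    - [0,-30,-0.2,0,1]
    - [0,-30,-0.2,0,1]

```text
t: 23.55
eef_pos: [0.4534, -0.2349, 0.07]
tool_rot: [0.0, -0.596, 0.803, -0.0]
contact_force: [-1.1, 1.2, 3.9]
gripper_width: 0.222
```

```bash
cat >> h.py <<'E'
def rep():
    delta(); o,p,R,y=st(); a=np.radians(-16.75);d=np.array([np.cos(a),np.sin(a)])
    r=p[:2]-np.array([.5592,-.2655]); print('tip in gap',(r@d+.105+.04)*1000,'lat',(-r[0]*d[1]+r[1]*d[0])*1000,'Fback',-np.array(o['contact_force'])[:2]@d,'Fz',o['contact_force'][2],'tq',np.round(o['torque'],2))
E
python3 -c "
from h import *
rep()"
```

```text
t 23.55 pos [ 0.4534 -0.2349  0.07  ] yaw -106.81 q [-0.24  0.62  0.78  2.12 -0.7   0.68 -0.84] w 0.222 F [-1.1  1.2  3.9] tilt [ 0.0003 -0.0004]
tip in gap 34.875344035178884 lat -1.2038602646824679 Fback 1.3923813311844528 Fz 3.9196717186811814 tq [0.06 0.08 0.04]
```

Call:
step_arm:
  targets:
    - [0,-1,0,0,1]
    - [0,-2,0,0,1]
    - [0,-3,0,0,1]
    - [0,-4,0,0,1]
    - [0,-4,0,0,1]

```text
t: 23.97
eef_pos: [0.4552, -0.2356, 0.0699]
tool_rot: [-0.001, -0.596, 0.803, 0.001]
contact_force: [-7.7, 2.9, 10.4]
gripper_width: 0.223
```

Call:
step_arm:
  targets:
    - [0,-1,0,0,1]
    - [0,-1,0,0,1]

```text
t: 24.13
eef_pos: [0.4561, -0.2359, 0.0699]
tool_rot: [-0.001, -0.596, 0.803, 0.001]
contact_force: [-7.4, 2.4, 9.7]
gripper_width: 0.217
```

```bash
python3 -c "
from h import *
rep()"
```

```text
t 24.13 pos [ 0.4561 -0.2359  0.0699] yaw -106.86 q [-0.24  0.62  0.78  2.11 -0.7   0.69 -0.84] w 0.217 F [-7.4  2.4  9.7] tilt [-0.0026  0.0017]
tip in gap 37.716166367735944 lat -1.3684582100047458 Fback 7.804167475215935 Fz 9.746093766729164 tq [0.33 1.09 0.01]
```

Call:
step_arm:
  targets:
    - [0,0,0,0,1]
    - [0,0,0,0,1]
    - [0,0,0,0,1]
    - [0,0,0,0,1]
    - [0,0,0,0,1]
    - [0,0,0,0,1]

```text
t: 24.63
eef_pos: [0.4561, -0.2359, 0.0699]
tool_rot: [-0.0, -0.596, 0.803, 0.001]
contact_force: [-6.3, 2.6, 10.8]
gripper_width: 0.222
```

```bash
python3 - <<'E'
from h import *
rep()
c=cam('wrist','w21.png'); lx,ly,z=die(c)
m('up',(lx>-.036)&(lx<-.026)&(abs(ly)<.066)&(z>.055)&(z<.07),z)
for x0 in np.arange(-.044,-.072,-.006): m('blade %.3f'%x0,(abs(lx-x0)<.003)&(abs(ly)<.006)&(z>.03),z)
A=cam('side')['frame'][150:215,300:380]; cv2.imwrite('pics/s21.png',cv2.resize(A[:,:,::-1],None,fx=8,fy=8,interpolation=cv2.INTER_CUBIC))
E
```

```text
t 24.63 pos [ 0.4561 -0.2359  0.0699] yaw -106.86 q [-0.24  0.62  0.78  2.11 -0.7   0.69 -0.84] w 0.222 F [-6.3  2.6 10.8] tilt [-0.0024  0.0016]
tip in gap 37.74785736393905 lat -1.3362766346072288 Fback 6.7962669421872315 Fz 10.762704432725437 tq [0.37 1.07 0.01]
up 7417 [63.02 63.89 64.99]
blade -0.044 313 [51.06 52.04 52.87]
blade -0.050 288 [51.96 52.7  53.65]
blade -0.056 308 [52.66 53.39 54.3 ]
blade -0.062 287 [53.25 54.17 55.06]
blade -0.068 382 [54.35 60.73 62.41]
```

View pics/w21.png

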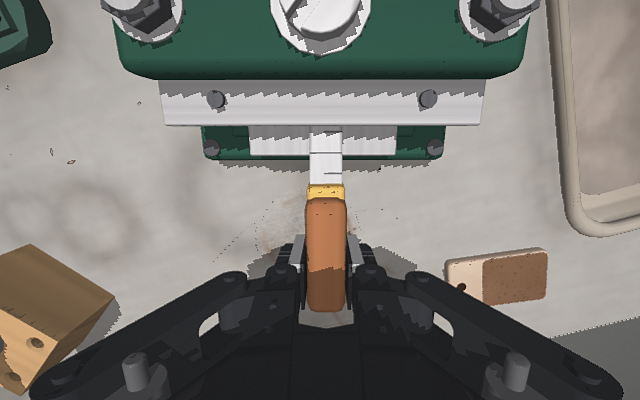

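View pics/s21.png

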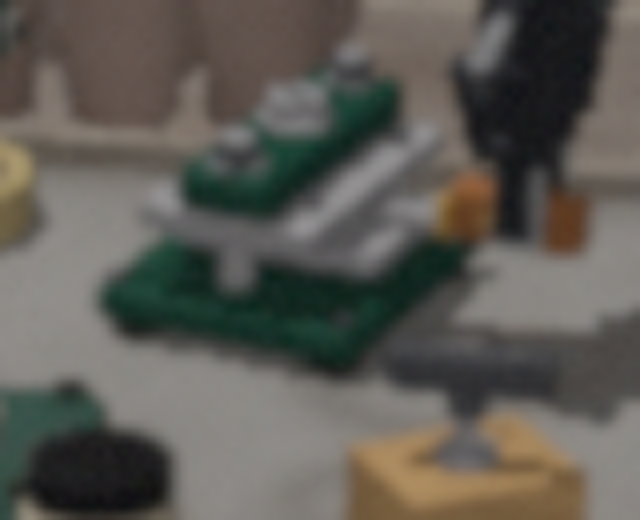

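Call:
step_arm:
  targets:
    - [0,0,-0.3,0,1]
    - [0,0,-0.6,0,1]
    - [0,0,-0.8,0,1]
    - [0,0,-0.8,0,1]
    - [0,0,-0.8,0,1]

```text
t: 25.15
eef_pos: [0.4581, -0.2359, 0.0705]
tool_rot: [0.0, -0.596, 0.803, -0.0]
contact_force: [-0.3, -0.7, -1.7]
gripper_width: 0.216
```

```bash
python3 -c "
from h import *
rep()"
```

```text
t 25.15 pos [ 0.4581 -0.2359  0.0705] yaw -106.77 q [-0.24  0.62  0.78  2.11 -0.7   0.69 -0.84] w 0.216 F [-0.3 -0.7 -1.7] tilt [ 0.0001 -0.0001]
tip in gap 39.69635042417959 lat -0.7750589344233463 Fback 0.12023534105381653 Fz -1.725584192355138 tq [0.04 0.   0.02]
```

Call:
step_arm:
  targets:
    - [0,-0.5,0,0,1]
    - [0,-1,0,0,1]
    - [0,-1,0,0,1]
    - [0,-1,0,0,1]

```text
t: 25.48
eef_pos: [0.4589, -0.2362, 0.0706]
tool_rot: [-0.0, -0.596, 0.803, 0.0]
contact_force: [-0.4, 1.1, -2.4]
gripper_width: 0.223
```

```bash
python3 -c "
from h import *
rep()"
```

```text
t 25.48 pos [ 0.4589 -0.2362  0.0706] yaw -106.79 q [-0.24  0.62  0.78  2.11 -0.7   0.69 -0.84] w 0.223 F [-0.4  1.1 -2.4] tilt [-0.0001  0.0001]
tip in gap 40.499821617703454 lat -0.8785878497270944 Fback 0.6548382241800286 Fz -2.356770998023085 tq [0.01 0.02 0.06]
```

Call:
step_arm:
  targets:
    - [0,-0.5,0,0,1]
    - [0,-1,0,0,1]
    - [0,-1,0,0,1]
    - [0,-1,0,0,1]

```text
t: 25.82
eef_pos: [0.4595, -0.2365, 0.0706]
tool_rot: [-0.0, -0.596, 0.803, 0.0]
contact_force: [-0.6, 1.3, -1.8]
gripper_width: 0.214
```

```bash
python3 -c "
from h import *
rep()"
```

```text
t 25.82 pos [ 0.4595 -0.2365  0.0706] yaw -106.8 q [-0.24  0.62  0.78  2.11 -0.7   0.69 -0.85] w 0.214 F [-0.6  1.3 -1.8] tilt [-0.0004  0.0003]
tip in gap 41.200787217927896 lat -0.9642726537326985 Fback 0.9624795518221128 Fz -1.8258594994234847 tq [0.12 0.24 0.05]
```

Call:
step_arm:
  targets:
    - [0,-0.5,0,0,1]
    - [0,-1,0,0,1]
    - [0,-1,0,0,1]
    - [0,-1,0,0,1]

```text
t: 26.15
eef_pos: [0.4601, -0.2367, 0.0705]
tool_rot: [-0.0, -0.596, 0.803, 0.001]
contact_force: [-2.4, 1.2, -1.3]
gripper_width: 0.221
```

```bash
python3 -c "
from h import *
rep()"
```

```text
t 26.15 pos [ 0.4601 -0.2367  0.0705] yaw -106.81 q [-0.24  0.62  0.78  2.11 -0.7   0.69 -0.85] w 0.221 F [-2.4  1.2 -1.3] tilt [-0.001   0.0006]
tip in gap 41.797889352589536 lat -0.9912192825157693 Fback 2.6417758814087713 Fz -1.2963740578461151 tq [0.18 0.68 0.02]
```

Call:
step_arm:
  targets:
    - [0,-0.5,0,0,1]
    - [0,-1,0,0,1]
    - [0,-1,0,0,1]
    - [0,-1,0,0,1]

```text
t: 26.48
eef_pos: [0.4607, -0.2369, 0.0704]
tool_rot: [-0.0, -0.596, 0.803, 0.001]
contact_force: [-4.5, 1.3, -1.0]
gripper_width: 0.223
```

```bash
python3 -c "
from h import *
rep()"
```

```text
t 26.48 pos [ 0.4607 -0.2369  0.0704] yaw -106.82 q [-0.24  0.63  0.78  2.1  -0.7   0.69 -0.85] w 0.223 F [-4.5  1.3 -1. ] tilt [-0.0016  0.0009]
tip in gap 42.49019017893476 lat -1.0175501487837864 Fback 4.717491787624689 Fz -0.9689367822376207 tq [0.34 1.01 0.  ]
```

Call:
step_arm:
  targets:
    - [0,0,0,0,1]
    - [0,0,0,0,1]
    - [0,0,0,0,1]
    - [0,0,0,0,1]
    - [0,0,0,0,1]
    - [0,0,0,0,1]
    - [0,0,0,0,1]
    - [0,0,0,0,1]
    - [0,0,0,0,1]
    - [0,0,0,0,1]
    - [0,0,0,0,1]
    - [0,0,0,0,1]

```text
t: 27.48
eef_pos: [0.4607, -0.2369, 0.0704]
tool_rot: [-0.0, -0.596, 0.803, 0.001]
contact_force: [-5.1, 0.9, -0.5]
gripper_width: 0.222
```

```bash
python3 - <<'E'
from h import *
rep()
c=cam('wrist','w22.png'); lx,ly,z=die(c)
m('up',(lx>-.036)&(lx<-.026)&(abs(ly)<.066)&(z>.055)&(z<.07),z)
m('lip',(lx>-.052)&(lx<-.045)&(abs(ly)<.034)&(abs(ly)>.012)&(z>.04)&(z<.053),z)
for x0 in np.arange(-.044,-.06,-.005): m('blade %.3f'%x0,(abs(lx-x0)<.003)&(abs(ly)<.006)&(z>.03),z)
P=cloud(cam('scene')); k=(np.hypot(P[...,0]-.46,P[...,1]+.0175)<.05)&(P[...,2]>.078)&(P[...,2]<.11); q=P[k]
print('key bar',len(q),cv2.minAreaRect(q[:,:2].astype(np.float32)*1000) if len(q) else '',np.median(q[:,2]) if len(q) else '')
rep()
E
```

```text
t 27.48 pos [ 0.4607 -0.2369  0.0704] yaw -106.81 q [-0.24  0.63  0.78  2.1  -0.7   0.69 -0.85] w 0.222 F [-5.1  0.9 -0.5] tilt [-0.0015  0.0008]
tip in gap 42.491428183506045 lat -1.0225699943258795 Fback 5.119867636155383 Fz -0.5463824022143873 tq [0.33 0.97 0.03]
up 7157 [63.04 63.9  64.99]
lip 1152 [44.35 45.15 45.99]
blade -0.044 314 [51.64 52.62 53.48]
blade -0.049 296 [52.41 53.34 54.22]
blade -0.054 295 [53.11 53.97 54.8 ]
blade -0.059 297 [53.64 54.53 55.33]
key bar 153 ((458.41815185546875, -17.800495147705078), (15.047162055969238, 61.4527702331543), 87.96833038330078) 0.0926905481115065
t 27.58 pos [ 0.4607 -0.2369  0.0704] yaw -106.82 q [-0.24  0.63  0.78  2.1  -0.7   0.69 -0.85] w 0.22 F [-5.5  1.2 -1.4] tilt [-0.0015  0.0009]
tip in gap 42.48337255644626 lat -1.0147243526075038 Fback 5.643127490587213 Fz -1.3965364052359686 tq [ 0.34  0.97 -0.02]
```

View pics/w22.png

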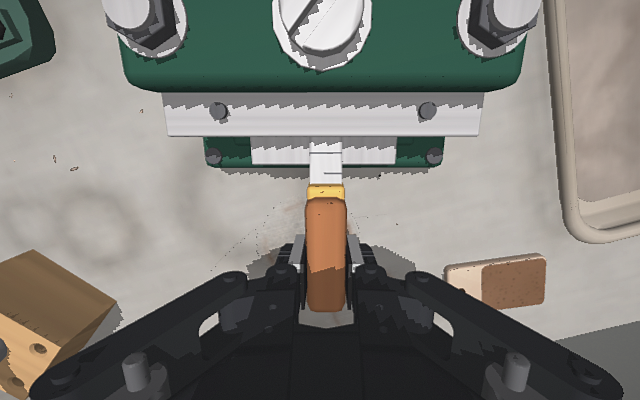

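```bash
python3 -c "
from h import *
print(bot.hand_in())
rep()"
```

```text
the job is handed in; nothing more can be done
None
the job is handed in; nothing more can be done
```

The job is handed in at 27.6 s of the 72 s allowed, with the gauge still held in the gap. No verdict was reported.

**Screw:** The key's tip went into the slot without touching the sides. I turned the key about 101° clockwise. At the end the torque rose from about 0.11 to 0.34 N m and the upper plate stopped rising. Its top face measured about 63.4 mm, against 63.5 mm expected when tight.

**Key:** It stands in its block again, let go. Its bar top is at 92.8 mm, the same height as at the start, and it sits about 1–1.5 mm from the hole's centre.

**Gauge:** It is in the gap with its tip about 42.5 mm behind the upper plate's front edge and about 1 mm off the middle. It lies flat and in line to within a few thousandths of a radian. That insertion gives a gap of about 6.8–6.9 mm, and the camera depths of the two plates give about 6.7 mm.

**Contact force:** The insertion force is steady at about 5 N, with almost no net vertical force. From that I infer roughly 4–14 N on each plate. I could not measure the force on either plate separately, and the figure depends on the unknown friction.

**What disagreed:** The first time the gauge seemed snug, at about 38 mm, the resistance was only friction on the lower plate. Raising the arm's set height by 0.8 mm cleared it, and I then pushed on to the real contact.

I touched none of the bystanders and saw none move, though I did not re-measure all of their positions.

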